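# Gang-clamp the maple blocks in the carving machine's vise

### The arm

A 6-joint arm with a two-finger parallel gripper is mounted at the origin on the work surface. World frame = base frame: x ahead of the robot, y to its left, z up, the work surface at z = 0. Lengths are in mm, angles in rad, forces in N, time in s.
With the tool pointing down it reaches from about 350 to 775 mm from the base axis. Payload 7.3 kg.
Tool frame: the origin (TCP) lies midway between the tips of the shut fingers; the grasp point (between the pads) lies 19 mm behind it (bot.hold_point_z is the distance from the TCP to the grasp point, in mm); z points along the fingers, y is the direction in which the jaws open and shut (so a half turn about z gives the same grasp; the last joint's range is limited). The gripper opens to 92 mm and grips with 3 to 60 N. Pads are 19 mm wide; open, the fingers measure 130 mm over their backs; the gripper's body (75 mm by 190 mm) begins 47 mm behind the grasp point.
Start: joints at [1.18, 0.342, 1.524, -0, 1.275, -0.146], TCP at [127.224, 509.371, 226.741] pointing down, gripper open.
Joint ranges: [-2.53, 2.53], [-0.77, 2.02], [0.04, 2.7], [-1, 4.14], [0.28, 2.66], [-3.11, 3.11]. Speed limits (rad/s): [2.57, 2.57, 3.14, 3.14, 3.14, 3.14].

### API

Orientations are given as [roll, pitch, yaw] about the fixed x, y, z axes, in that order (R = Rz(yaw) Ry(pitch) Rx(roll)).
In Python, from plant import bot gives the robot as it stands.
- The arm moves only by the tool servo_tool, never from a script. Its argument "series" is a list of rows, each a list of 5 numbers: the opening, from 0 (shut) to 1 (fully open), then the shift along the tool's x, y, z each as a share of 50 mm, from -1 to 1, then the turn about the tool's z as a share of 90 degrees, from -1 to 1. In form: [[gripper, tx, ty, tz, spin], ...]. A call has 1 to 20 rows; each row shifts and turns the commanded pose from where the row before left it, along the tool's axes as they then stand; what a row does not reach is not made up. A row lasts 1/8 s, in which the tool goes at most 62.5 mm and 10.7 degrees, less where a joint would pass 70% of its speed; a pose out of reach is approached as far as the arm can. A call with a number of a shift or a turn outside -1 to 1 is refused whole. A call with a gripper value outside its range is refused whole. The fingers move at their own pace and stop on an object; the grip force is fixed at half the most. Time passes only in rows, so rows that do not move let the fingers close. It gives the time, the measured TCP pose, the force and the opening at its end, in the units of the state.
- bot.get_obs(): the state, without advancing time (a new reading comes with each control period).
- bot.capture(name): name is "scene" or "top"; returns the picture (400x640x3 uint8, red, green, blue); there is no depth.
- bot.camera_model(name): a dict with "mtx" (3x3 intrinsics, pixels), "world_from_camera" (4x4, takes a point from camera to world coordinates). Camera axes: x right, y up, looking along -z (the intrinsics and any distortion apply to the point x, -y, -z); pixel columns grow to the right and rows downward; lengths in mm; the calibration is good to about 2 mm. A picture is of the moment at which its call begins. camera_model takes no time and is no camera call.
- bot.close_job(): hands the job in, once; it reports no verdict.
Trained networks look in the newest picture that a camera, given by its name, has taken for a name from the list of things; names that differ only in an ending like _2 or _b are one class to them, and where a whole thing is asked for, a point or a joint stands for the part that bears it (a point fixed in the world has none). Each returns a list of dicts, best first, with "p" (0 to 1); they miss things now and then, are a little off and sometimes report something else, mostly with a low value. They report only what shows in the picture. A call takes as long as a camera call. They do not tell look-alikes from the thing itself.
- bot.outline_of(camera, label): "mask" (400x640 bool, what is visible of it).
- bot.pinpoint(camera, label): "point" ([x, y, z] in mm, in the coordinates of the camera as it stood for that picture, good to about 4 mm: a listed point, or the origin of a listed thing).
The state is a dict: "time": time; "joint_positions": joint angles; "dq": joint speeds; "tau": joint torques, N m; "tool_pos": TCP position; "tcp_rot": TCP orientation; "contact_force": force on the tool from outside, world axes, zero at the start; "moment": the same for the moment, N m; "grip_width": finger opening in mm.
Only numpy, scipy, OpenCV 4.12 (cv2) and the standard library are available. Lean on these libraries where they do the work, as an engineer would, in place of code of your own. Each camera call takes 0.05 s, during which the arm holds its last target.

### The job

Switch the carving machine off at its yellow isolator before you touch any block, then take yesterday's dark block out of the vise and put it in the wooden tray. Stand all the pale maple blocks on the vise's bed in one row along the jaws, side by side, so that each touches both jaws once it is closed, and crank the vise up tight so that every block is firmly gripped. Only then switch the isolator back on, and leave the bottle, the jar and the scraper where they are.

Things in the scene. Friction and masses are not known exactly. Their poses are not given: they have to be found in the camera images.
- vise: green bench vise on a wooden riser, fixed; position and yaw vary. Origin on the bench under the middle of the bed; z up, y from the crank end (-y) to the fixed jaw (+y), x along the jaws. Flat bed 96 mm above the bench, 222 mm long in x between end stops 20 mm high and 8 mm thick. Fixed jaw's face at y = +43 mm; both jaws 220 mm long, rising 28 mm above the bed. Base spans y = -100 to +85 mm
- jaw: moving jaw, dark steel with a pale wood face; origin at the middle of its gripping face at bed height, at vise y = -43 mm when crank = 0, going to +y as the crank turns, 16 mm a turn. The gap between the jaw faces is 86 mm at crank = 0. 35 mm thick behind the face
- crank (a joint): crank angle, rad, 0 to 17.6, at first 0 to 2.2; grows turned clockwise seen from the crank end (closing, 16 mm a turn). At 0 the handle is straight above the screw; turning on carries it towards the vise's +x, then down. Friction 0.25 N m (6 N at the handle); stays where left. Goes stiff when the jaw meets the blocks (about 15.7); some 15 N at the handle then grips well
- crank_grip (a point): middle of the red free-spinning sleeve on the crank handle, to be held with one fixed orientation all round: 22 mm diameter, 52 mm long along the vise's y, at vise y = -158 mm. It circles with 42 mm radius about the screw axis, which lies at vise x = 0, 72 mm above the bench. Its own orientation is meaningless as it spins
- isolator_box: yellow isolator box of 80 x 70 x 50 mm, fixed, its place and yaw vary; origin at the centre of its underside. Its lever turns about its y axis 56 mm above the bench. Green mark on the top at -x (ON), red mark at +x (OFF)
- isolator (a joint): isolator lever angle, rad: 0 = ON, leaning 0.55 rad to the box's -x; 1.1 = OFF, leaning 0.55 rad to the box's +x. Its heavy bar falls over the centre (0.55) to either end and stays; about 2 N at the bar pushes it over
- isolator_bar (a point): middle of the red bar at the lever's end, 60 mm long along the box's y, 18 mm in diameter, 80 mm from the pivot; about 124 mm above the bench and 42 mm off the box's centre at either end
- tray: open wooden tray of 130 (x) x 120 (y) x 40 mm, walls and floor 5 mm, fixed; origin at the centre of its underside. The tray and the isolator may swap places
- block1: fresh pale maple block, 46 x 46 mm square, 60 mm tall, 60 to 130 g, upright on the bench mat left of the vise at the start; origin at the centre of its underside, z up its height. Two to four of block1..block4 are present, the others are absent (None from the start)
- block2: fresh pale maple block, 46 x 46 mm square, 60 mm tall, 60 to 130 g, upright on the bench mat left of the vise at the start; origin at the centre of its underside, z up its height. Two to four of block1..block4 are present, the others are absent (None from the start)
- block3: fresh pale maple block, 46 x 46 mm square, 60 mm tall, 60 to 130 g, upright on the bench mat left of the vise at the start; origin at the centre of its underside, z up its height. Two to four of block1..block4 are present, the others are absent (None from the start)
- block4: fresh pale maple block, 46 x 46 mm square, 60 mm tall, 60 to 130 g, upright on the bench mat left of the vise at the start; origin at the centre of its underside, z up its height. Two to four of block1..block4 are present, the others are absent (None from the start)
- old_block: dark brown block, 46 x 46 mm, 60 mm tall, about 110 g, standing upright loosely on the vise bed between the open jaws at the start; origin at the centre of its underside
- spirit_bottle: bystander: pink bottle, 60 mm in diameter, 150 mm tall, beyond the vise; origin at the centre of its underside
- varnish_jar: bystander: amber jar, 70 mm in diameter, 80 mm tall, beyond the vise; origin at the centre of its underside
- scraper: bystander: scraper with a wooden handle and a steel blade, 300 mm long, 65 mm wide, 20 mm thick, lying beyond the blocks; origin under its middle
There are look-alikes about, which are no part of the job. Leave any purple look-alike of the block3 alone.

How it is judged:
By the outcome, as a careful person would: the job done as asked, in the order asked, and still so for the second after the job is handed in, with the robot touching nothing.
Of block1, block2, block3, block4 only 2 to 4 are there at a start; the rules pass over those that are not, and their reading is None.
At some moment in a run one of block1, block2, block3, block4 may be knocked a few centimetres aside while the robot is not near it.
It also fails if it takes over 208 s, if anything falls off the work surface, if the arm or the gripper's body presses on something with over 40 N, if the wrist force passes 120 N, or if a joint passes its speed limit or range.

## Working session

There is one attempt and no reset: what is moved stays moved. The work goes in short steps, Python scripts to look and compute and a tool call to move; the robot and the scene stay as the last step left them, time stands still between calls to the robot, and variables do not carry over. Pictures are saved under pics/ and viewed, and the job is handed in when it is done.

Besides the shell and the picture viewer there is one more tool, called after "Emit:" as name(argument=value, ...), one argument or row to a line, values as JSON. servo_tool: Moves the arm, as the interface text tells. Shift numbers are shares of 50 mm and turn numbers shares of 90 degrees, none past 1 either way. Its arguments: {"type":"object","properties":{"series":{"type":"array"}},"required":["series"]}

```bash
ls; mkdir -p pics; cat > h.py <<'E'
import numpy as np, cv2
from plant import bot
def snap(cam,name):
    im=bot.capture(cam); cv2.imwrite(f'pics/{name}.png',im[:,:,::-1]); return im
def w(cam,p):
    T=np.array(bot.camera_model(cam)["world_from_camera"]); return (T@np.r_[p,1])[:3]
def find(cam,l):
    return [(round(d['p'],2),w(cam,d['point']).round(1).tolist()) for d in bot.pinpoint(cam,l)]
def proj(cam,P):
    m=bot.camera_model(cam);T=np.linalg.inv(np.array(m["world_from_camera"]));q=(T@np.r_[P,1])[:3]
    u=np.array(m["mtx"])@np.array([q[0],-q[1],-q[2]]);return u[:2]/u[2]
def unproj(cam,uv,z):
    m=bot.camera_model(cam);T=np.array(m["world_from_camera"])
    d=np.linalg.solve(np.array(m["mtx"]),np.r_[uv,1]);d=T[:3,:3]@np.array([d[0],-d[1],-d[2]])
    o=T[:3,3];return o+d*(z-o[2])/d[2]
E
python3 - <<'E'
from h import *
print(bot.get_obs())
for c in("scene","top"):
    snap(c,c+"0"); print(c,bot.camera_model(c))
    for l in ["vise","jaw","crank_grip","isolator_box","isolator_bar","tray","block1","old_block","spirit_bottle","varnish_jar","scraper"]:
        print(l,find(c,l))
E
```

```text
pics
{'time': 0.0, 'joint_positions': array([ 1.18000037e+00,  3.42752081e-01,  1.52503281e+00,  5.09196057e-06,
        1.27541409e+00, -1.45997263e-01]), 'dq': array([-0.00063787,  0.00150552,  0.00018508, -0.0005627 ,  0.00044524,
       -0.00108959]), 'tau': array([ 2.53778446e-03, -4.31245172e+01, -2.44224000e+01,  7.18813855e-02,
        5.58131863e-02, -9.41872986e-05]), 'tool_pos': array([127.05350625, 508.9617881 , 226.02422554]), 'tcp_rot': array([-3.14000412e+00, -2.38505457e-04,  2.89679229e+00]), 'contact_force': array([-0.78291997,  0.84731479, -0.49034005]), 'moment': array([0.02932847, 0.02184695, 0.00900425]), 'grip_width': 92.11656619428443}
scene {'mtx': array([[514.24785101,   0.        , 321.78338709],
       [  0.        , 514.24785101, 200.71375892],
       [  0.        ,   0.        ,   1.        ]]), 'world_from_camera': array([[-5.88059068e-01, -6.97367566e-01,  4.09713327e-01,
         1.10159622e+03],
       [ 8.08735972e-01, -5.14190079e-01,  2.85577817e-01,
         3.89487044e+02],
       [ 1.15178207e-02,  4.99286531e-01,  8.66360375e-01,
         1.28
[... 1379 characters left out ...]
-141.2, 106.0]), (0.2, [554.5, 19.8, 0.9])]
isolator_box [(0.9, [600.1, -350.5, -4.1]), (0.65, [562.9, -28.1, 95.7])]
isolator_bar [(0.68, [559.7, -355.8, 120.9]), (0.68, [561.4, -23.8, 93.2]), (0.57, [599.4, -352.8, -0.9])]
tray [(0.56, [446.6, -366.9, -0.8])]
block1 [(0.8, [452.8, 354.8, -2.3]), (0.8, [281.2, 257.3, -0.9]), (0.74, [569.6, 233.6, 0.4]), (0.64, [448.9, 220.7, 3.8]), (0.63, [297.5, 370.9, -0.4]), (0.59, [565.2, 388.2, -0.0])]
old_block [(0.95, [591.2, 20.9, 96.0])]
spirit_bottle [(0.72, [778.1, -113.4, -4.2]), (0.69, [772.3, 71.1, -0.7])]
varnish_jar [(0.69, [776.2, -115.5, -3.7])]
scraper [(0.88, [705.6, 280.9, 1.6]), (0.5, [560.5, -27.3, 95.7]), (0.22, [557.3, 19.1, -1.1])]
```

View pics/scene0.png

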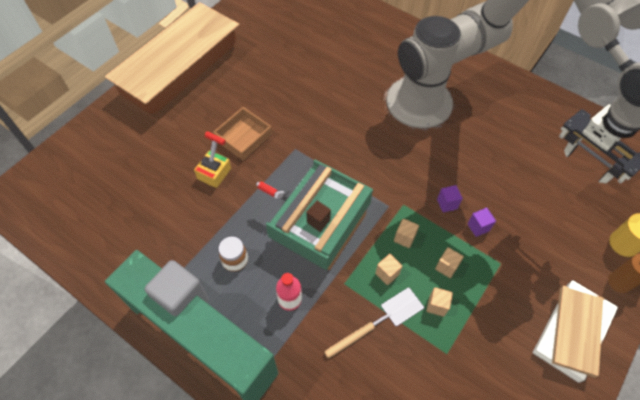

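View pics/top0.png

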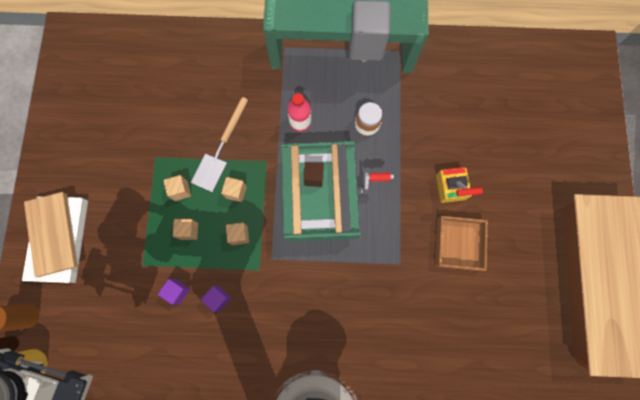

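```bash
python3 - <<'E'
import cv2
t=cv2.imread('pics/top0.png')
cv2.imwrite('pics/t_v.png',cv2.resize(t[130:250,270:410],None,fx=5,fy=5,interpolation=cv2.INTER_CUBIC)[:600,:700])
cv2.imwrite('pics/t_b.png',cv2.resize(t[160:250,150:260],None,fx=6,fy=6,interpolation=cv2.INTER_CUBIC))
cv2.imwrite('pics/t_i.png',cv2.resize(t[160:275,430:495],None,fx=5,fy=5,interpolation=cv2.INTER_CUBIC))
E
```

```text
(no output)
```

View pics/t_v.png

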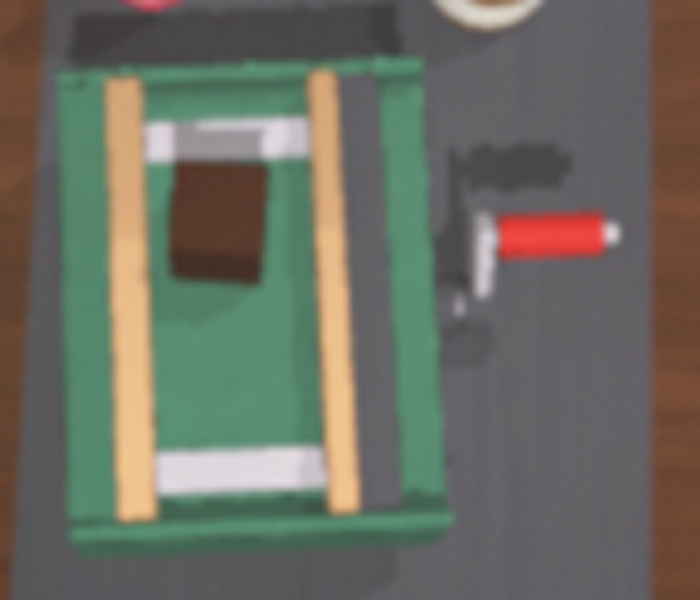

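View pics/t_b.png

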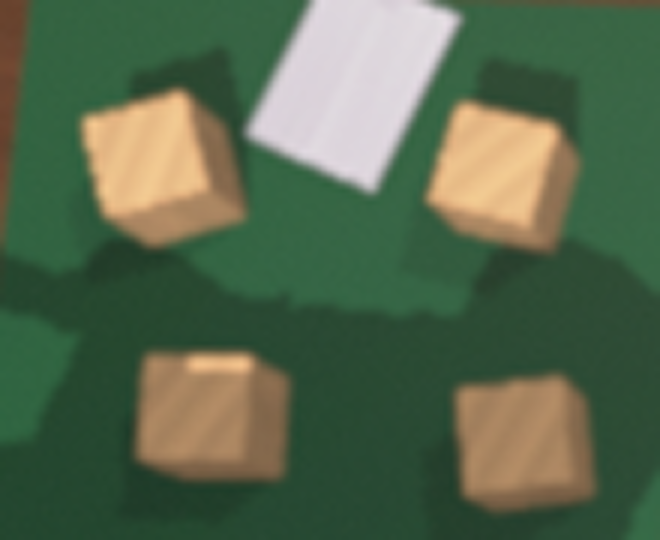

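View pics/t_i.png

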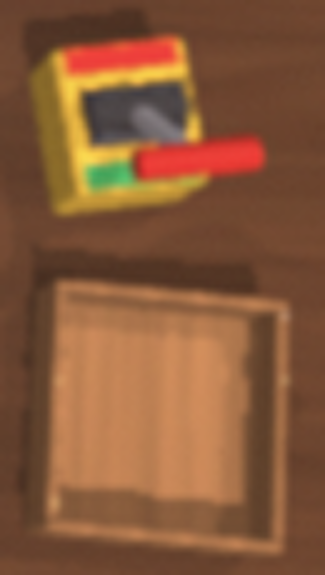

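```bash
python3 - <<'E'
from h import *
def q(pts,s,off,z):
    return np.array([unproj('top',np.array(p)/s+off-0.4*0,z)[:2] for p in pts])
def blk(n,pts,s,off,z):
    Q=q(pts,s,off,z);e=np.roll(Q,-1,0)-Q
    a=np.degrees(np.arctan2(e[:,1],e[:,0]))
    print(n,Q.mean(0).round(1),a.round(1),np.linalg.norm(e,axis=1).round(1))
o=(150,160)
blk('A',[(82,120),(183,90),(212,190),(105,217)],6,o,60)
blk('B',[(466,102),(560,125),(527,228),(428,202)],6,o,60)
blk('C',[(145,353),(250,353),(248,470),(137,463)],6,o,60)
blk('D',[(457,388),(562,376),(575,492),(468,505)],6,o,60)
o=(270,130)
blk('old',[(178,160),(268,165),(260,283-20),(170,262)],5,o,156)
for n,pp in (('fixed',[(143,78),(157,518)]),('fixedback',[(106,80),(118,520)]),('mov',[(308,70),(331,512)]),('movback',[(380,75),(402,508)])):
    Q=q(pp,5,o,124);d=Q[0]-Q[1];print(n,Q.round(1).tolist(),np.degrees(np.arctan2(d[1],d[0])),np.linalg.norm(d),Q.mean(0))
print('screwhandle',q([(498,238),(605,234)],5,o,106))
print('iso bar',q([(137,163),(265,152)],5,(430,160),124))
print('boxtop',q([(45,42),(180,38),(202,170),(72,212)],5,(430,160),50))
print('tray',q([(62,282),(290,300),(282,550),(52,530)],5,(430,160),40),q([(62,282),(290,300),(282,550),(52,530)],5,(430,160),40).mean(0))
E
```

```text
A [563.6 385.6] [ -70.5 -158.9  106.9   18.9] [45.  47.2 46.9 45.1]
B [564.8 234. ] [-101.9  166.7   77.2  -15.9] [42.5 47.4 44.6 46.9]
C [453.2 353. ] [ -87.9 -175.5   88.5    1.9] [44.7 50.1 47.1 47.1]
D [445.2 216.2] [ -81.2 -169.6   99.1    9.9] [44.7 50.  45.2 50.2]
old [585.3  23.1] [-91.2 177.5  91.5  -1.9] [43.1 48.4 42.6 50.4]
fixed [[662.2, 64.2], [442.3, 47.4]] 4.3707183323288366 220.5654726006578 [552.24599212  55.76381938]
fixedback [[660.5, 82.5], [440.6, 65.9]] 4.321817365718377 220.47762024691232 [550.55775795  74.20930735]
mov [[669.4, -17.7], [448.3, -35.5]] 4.584952346820522 221.8822921607645 [558.84067724 -26.61721492]
movback [[668.1, -53.6], [451.4, -69.3]] 4.13341040453131 217.26433778170104 [559.78817254 -61.4663207 ]
screwhandle [[ 591.38364115 -115.48895784]
 [ 595.42527537 -168.78342327]]
iso bar [[ 556.626481   -327.10665948]
 [ 564.44214902 -389.48488698]]
boxtop [[ 638.74283165 -304.83069309]
 [ 643.58262738 -376.12299365]
 [ 572.33802066 -385.27030356]
 [ 547.40411737 -317.03384571]]
tray [[ 512.10945238 -313.97913242]
 [ 507.00432571 -432.19661309]
 [ 377.92540687 -422.65065717]
 [ 383.65354439 -306.16437923]] [ 445.17318234 -368.74769548]
```

```bash
cat >> h.py <<'E'
from scipy.spatial.transform import Rotation as Ro
def plan(targets,start=None):
    """targets: list of (x,y,z,yawdeg or None,n). prints rows"""
    o=bot.get_obs()
    p=np.array(o["tool_pos"] if start is None else start[:3]); yaw=o["tcp_rot"][2] if start is None else np.radians(start[3])
    for t in targets:
        d=np.array(t[:3])-p; ty=yaw if t[3] is None else np.radians(t[3])
        dy=(ty-yaw+np.pi)%(2*np.pi)-np.pi
        n=t[4] if len(t)>4 else 0
        n=max(n,int(np.ceil(max(np.abs(d).max()/45,np.linalg.norm(d)/58,abs(np.degrees(dy))/10))),1)
        # translate first with rotating axes: simulate
        rows=[]
        y=yaw
        for i in range(n):
            c,s=np.cos(y),np.sin(y)
            st=d/n
            # tool x=(c,s), tool y=(s,-c), z=-z
            rows.append(np.round([(c*st[0]+s*st[1])/50,(s*st[0]-c*st[1])/50,-st[2]/50,-dy/n/(np.pi/2)],3).tolist())
            y+=dy/n
        if abs(dy)<1e-3: print(n,'x',rows[0])
        else: print(n,rows)
        p=np.array(t[:3],float);yaw=ty
    
E
python3 - <<'E'
from h import *
plan([(430,150,226,None),(515,-356,180,None),(515,-356,110,None),(595,-348,110,None,5)])
E
```

```text
9 x [-0.846, -0.612, 0.002, -0.0]
12 x [-0.342, -0.784, 0.077, -0.0]
2 x [0.0, 0.0, 0.7, -0.0]
5 x [-0.303, 0.109, -0.0, -0.0]
```

Emit:
servo_tool(
  series=[
    [0,-0.85,-0.61,0,0],
    [0,-0.85,-0.61,0,0],
    [0,-0.85,-0.61,0,0],
    [0,-0.85,-0.61,0,0],
    [0,-0.85,-0.61,0,0],
    [0,-0.85,-0.61,0,0],
    [0,-0.85,-0.61,0,0],
    [0,-0.85,-0.61,0,0],
    [0,-0.85,-0.61,0,0],
    [0,0,0,0,0],
  ],
)

```text
time: 2.45
tool_pos: [433.7, 148.0, 226.6]
tcp_rot: [-3.141, 0.001, 2.892]
contact_force: [0.2, 0.7, 0.0]
grip_width: 0.9
```

Tracks well.

Emit:
servo_tool(
  series=[
    [0,-0.34,-0.78,0.08,0],
    [0,-0.34,-0.78,0.08,0],
    [0,-0.34,-0.78,0.08,0],
    [0,-0.34,-0.78,0.08,0],
    [0,-0.34,-0.78,0.08,0],
    [0,-0.34,-0.78,0.08,0],
    [0,-0.34,-0.78,0.08,0],
    [0,-0.34,-0.78,0.08,0],
    [0,-0.34,-0.78,0.08,0],
    [0,-0.34,-0.78,0.08,0],
    [0,-0.34,-0.78,0.08,0],
    [0,-0.34,-0.78,0.08,0],
    [0,0,0,0.7,0],
    [0,0,0,0,0],
  ],
)

```text
time: 4.2
tool_pos: [515.2, -350.9, 140.9]
tcp_rot: [3.138, -0.006, 2.897]
contact_force: [0.7, 1.4, 0.4]
grip_width: -0.0
```

```bash
python3 - <<'E'
from h import *
for c in("scene","top"):
    im=snap(c,c+"1"); print(proj(c,bot.get_obs()['tool_pos']))
    print(find(c,'isolator_bar'))
a=cv2.imread('pics/scene1.png')[90:230,150:300];b=cv2.imread('pics/top1.png')[130:270,420:570]
cv2.imwrite('pics/m1.png',cv2.resize(np.hstack([a,b]),None,fx=2.66,fy=2.66,interpolation=cv2.INTER_CUBIC))
E
```

```text
[226.1334253  122.66954799]
[(0.8, [565.1, -354.4, 121.3])]
[471.49219171 207.23726713]
[(0.39, [560.0, -355.9, 126.8])]
```

View pics/m1.png

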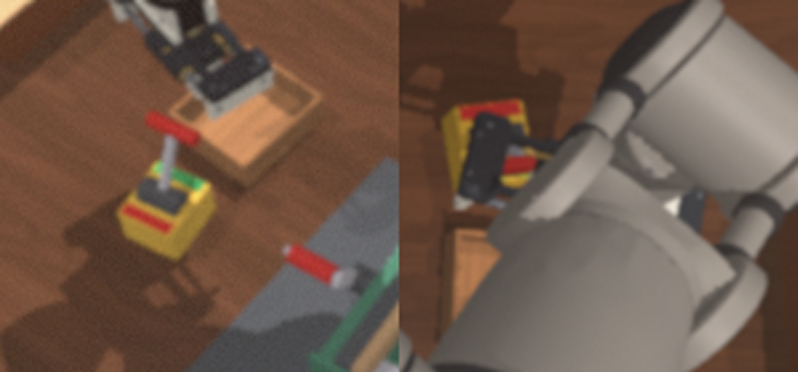

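```bash
python3 - <<'E'
from h import *
a=cv2.imread('pics/scene1.png')[80:160,180:290]
a=cv2.resize(a,None,fx=7,fy=7,interpolation=cv2.INTER_CUBIC)
p=np.array(bot.get_obs()['tool_pos'])
for dz in (0,19,66):
    for dy in(-19,0,19):
        u=(proj('scene',p+[0,dy,dz])-[180,80])*7
        cv2.circle(a,tuple(int(x) for x in u),4,(255,0,255) if dz==0 else (0,255,0) if dz==19 else (255,255,0),-1)
cv2.imwrite('pics/m2.png',a)
E
```

```text
(no output)
```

View pics/m2.png

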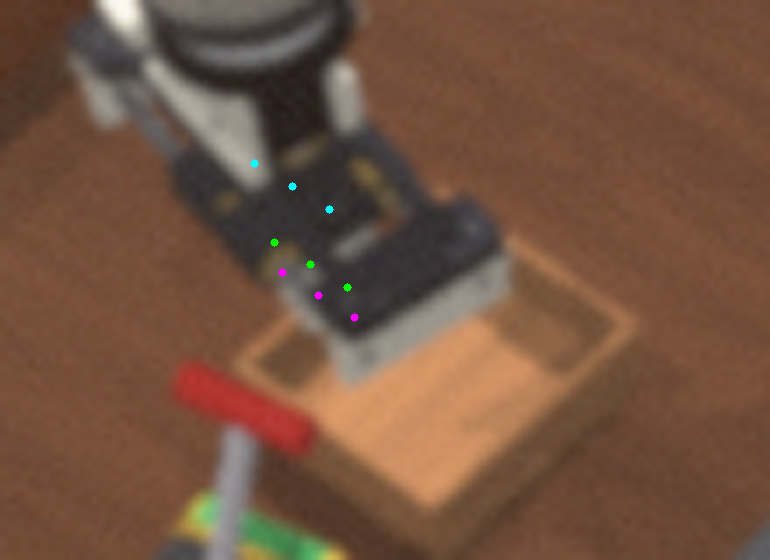

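```bash
python3 - <<'E'
from h import *
for z in (141,160,180,207):
    print(z,[unproj('scene',np.array(u)/7+[180,80],z)[:2].round(0).tolist() for u in ((280,290),(345,375),(505,285),(345,335),(500,240))])
a=cv2.imread('pics/scene0.png')[80:200,540:640]
cv2.imwrite('pics/m3.png',cv2.resize(a,None,fx=5,fy=5,interpolation=cv2.INTER_CUBIC))
o=proj('scene',[127,509,226]);print((o-[540,80])*5)
print((proj('scene',[127,509+46,226])-[540,80])*5)
E
```

```text
141 [[522.0, -369.0], [539.0, -320.0], [466.0, -299.0], [524.0, -334.0], [450.0, -315.0]]
160 [[532.0, -357.0], [548.0, -309.0], [477.0, -287.0], [533.0, -322.0], [461.0, -303.0]]
180 [[542.0, -344.0], [558.0, -296.0], [488.0, -275.0], [543.0, -309.0], [472.0, -291.0]]
207 [[555.0, -326.0], [571.0, -279.0], [503.0, -259.0], [557.0, -292.0], [487.0, -274.0]]
[226.56061263 424.92656205]
[315.50595843 470.96455094]
```

View pics/m3.png

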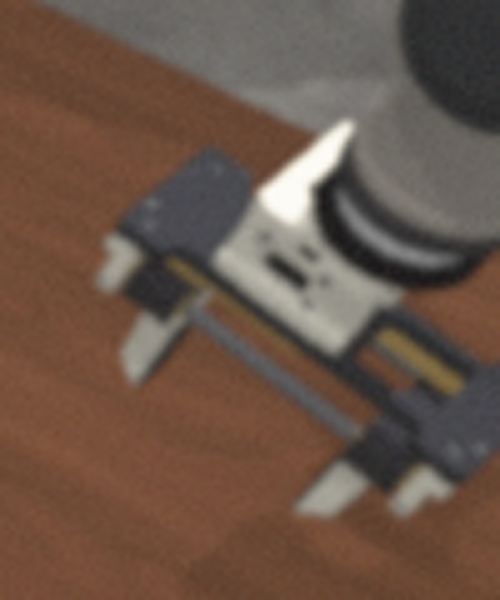

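Emit:
servo_tool(
  series=[
    [0,0,0,0.6,0],
    [0,0,0,0,0],
    [0,-0.3,0.11,0,0],
    [0,-0.3,0.11,0,0],
    [0,-0.3,0.11,0,0],
    [0,-0.3,0.11,0,0],
    [0,-0.3,0.11,0,0],
    [0,-0.1,0.03,0,0],
    [0,0,0,0,0],
    [0,0,0,0,0],
  ],
)

```text
time: 5.65
tool_pos: [600.5, -344.5, 114.1]
tcp_rot: [-3.142, 0.0, 2.897]
contact_force: [0.3, -0.4, 0.3]
grip_width: 0.4
```

```bash
python3 - <<'E'
from h import *
im=snap("scene","scene2"); print(find("scene",'isolator_bar'))
a=cv2.imread('pics/scene2.png')[90:230,150:300]
cv2.imwrite('pics/m4.png',cv2.resize(a,None,fx=4,fy=4,interpolation=cv2.INTER_CUBIC))
E
```

```text
[(0.49, [649.2, -341.5, 123.3])]
```

View pics/m4.png

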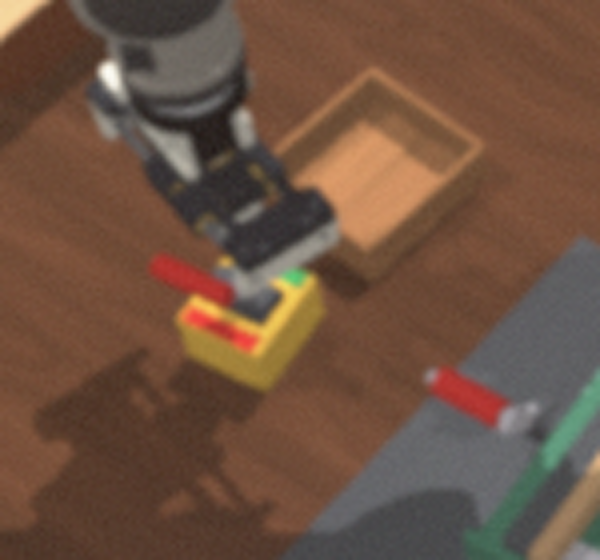

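```bash
python3 - <<'E'
from h import *
plan([(600,-344,230,None),(588,23,230,180),(588,23,170,None)])
E
```

```text
3 x [0.004, 0.003, -0.774, -0.0]
9 [[0.224, 0.785, -0.0, -0.017], [0.202, 0.79, -0.0, -0.017], [0.181, 0.796, -0.0, -0.017], [0.159, 0.8, -0.0, -0.017], [0.137, 0.804, -0.0, -0.017], [0.115, 0.808, -0.0, -0.017], [0.093, 0.811, -0.0, -0.017], [0.071, 0.813, -0.0, -0.017], [0.049, 0.815, -0.0, -0.017]]
2 x [0.0, 0.0, 0.6, -0.0]
```

Emit:
servo_tool(
  series=[
    [0,0,0,-0.8,-0.05],
    [0,0,0,-0.8,-0.05],
    [0.5,0,0,-0.76,-0.056],
    [1,0.03,0.82,0,0],
    [1,0.03,0.82,0,0],
    [1,0.03,0.82,0,0],
    [1,0.03,0.82,0,0],
    [1,0.03,0.82,0,0],
    [1,0.03,0.82,0,0],
    [1,0.03,0.82,0,0],
    [1,0.03,0.82,0,0],
    [1,0.03,0.82,0,0],
    [1,0,0,0.6,0],
    [1,0,0,0.4,0],
    [1,0,0,0,0],
    [1,0,0,0,0],
  ],
)

```text
time: 7.75
tool_pos: [587.8, 24.3, 182.7]
tcp_rot: [-3.142, 0.001, 3.141]
contact_force: [0.8, 0.7, 1.1]
grip_width: 91.6
```

```bash
python3 - <<'E'
from h import *
im=snap("scene","scene3"); snap('top','top3')
a=cv2.imread('pics/scene3.png')[140:270,250:400]
cv2.imwrite('pics/m5.png',cv2.resize(a,None,fx=4,fy=4,interpolation=cv2.INTER_CUBIC))
E
```

```text
(no output)
```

View pics/m5.png

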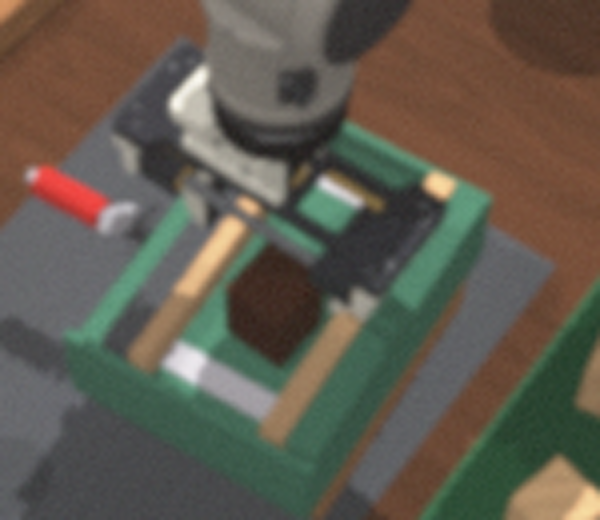

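Emit:
servo_tool(
  series=[
    [1,0,0,0.5,0],
    [1,0,0,0.54,0],
    [1,0,0,0,0],
    [0,0,0,0,0],
    [0,0,0,0,0],
    [0,0,0,0,0],
    [0,0,0,0,0],
    [0,0,0,0,0],
  ],
)

```text
time: 8.85
tool_pos: [587.4, 24.7, 129.8]
tcp_rot: [3.141, 0.0, -3.141]
contact_force: [-0.5, 1.1, 0.5]
grip_width: 46.9
```

Emit:
servo_tool(
  series=[
    [0,0,0,-0.6,0],
    [0,0,0,-0.6,0],
    [0,0,0,-0.6,0],
    [0,0.28,-0.78,0,0],
    [0,0.28,-0.78,0,0],
    [0,0.28,-0.78,0,0],
    [0,0.28,-0.78,0,0],
    [0,0.28,-0.78,0,0],
    [0,0.28,-0.78,0,0],
    [0,0.28,-0.78,0,0],
    [0,0.28,-0.78,0,0],
    [0,0.28,-0.78,0,0],
    [0,0.28,-0.78,0,0],
    [0,0,0,0.8,0],
    [0,0,0,0.8,0],
    [0,0,0,0.8,0],
    [0,0,0,0.4,0],
    [0,0,0,0,0],
  ],
)

```text
time: 11.1
tool_pos: [446.5, -364.5, 77.9]
tcp_rot: [3.138, -0.003, -3.141]
contact_force: [-0.6, -0.3, -0.8]
grip_width: 45.8
```

```bash
python3 - <<'E'
from h import *
im=snap("scene","scene4")
a=cv2.imread('pics/scene4.png')[90:230,150:300]
cv2.imwrite('pics/m6.png',cv2.resize(a,None,fx=4,fy=4,interpolation=cv2.INTER_CUBIC))
E
```

```text
(no output)
```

View pics/m6.png

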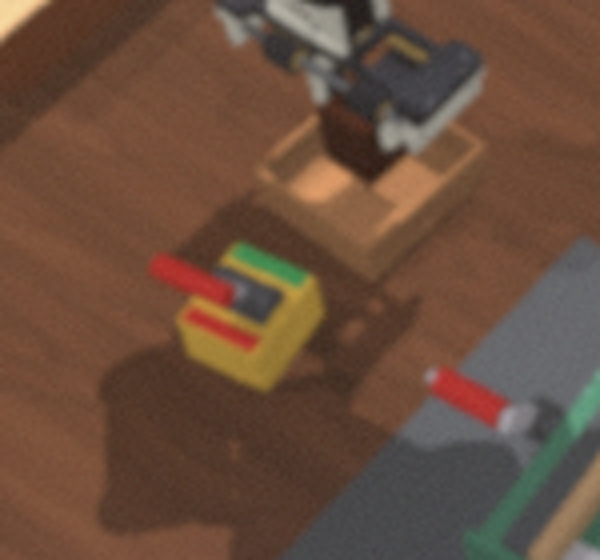

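Emit:
servo_tool(
  series=[
    [0,0,0,0.4,0],
    [0,0,0,0.33,0],
    [0,0,0,0,0],
    [0.65,0,0,0,0],
    [0.65,0,0,0,0],
    [0.65,0,0,0,0],
    [0.65,0,0,-0.4,0],
    [0.65,0,0,-0.8,0],
    [0.65,0,0,-0.9,0],
    [1,0,0,-0.9,0],
    [1,0.1,0.85,0,0],
    [1,0.1,0.85,0,0],
    [1,0.1,0.85,0,0],
    [1,0.1,0.85,0,0],
    [1,0,0.85,0,0],
    [1,0,0.85,0,0],
    [1,0,0.85,0,0],
    [1,0,0.85,0,0],
  ],
)

```text
time: 13.4
tool_pos: [427.3, -24.1, 193.7]
tcp_rot: [-3.141, 0.001, -3.142]
contact_force: [0.3, -0.2, -0.5]
grip_width: 91.7
```

```bash
python3 - <<'E'
from h import *
for c in("scene","top"):
    snap(c,c+"5"); print(c,find(c,'block1'),find(c,'old_block'),find(c,'vise'),find(c,'crank_grip'))
E
```

```text
scene [(0.8, [602.4, 411.7, -1.1]), (0.74, [305.0, 369.8, -1.1]), (0.73, [453.8, 221.5, 4.7]), (0.67, [571.7, 240.6, -0.9]), (0.6, [285.8, 261.5, -1.8]), (0.56, [457.8, 354.0, 1.8])] [(0.79, [455.1, -364.2, 3.2])] [(0.82, [561.4, 16.4, -4.4])] [(0.52, [599.0, -138.5, 103.8])]
top [(0.93, [456.1, 354.9, -5.0]), (0.91, [569.8, 237.4, 1.3]), (0.85, [595.1, 410.9, -3.5]), (0.75, [281.3, 260.4, -0.2]), (0.74, [449.4, 217.1, 2.8]), (0.56, [297.4, 368.2, -0.7])] [(0.79, [450.8, -370.1, 7.8])] [] [(0.51, [595.4, -140.2, 104.9])]
```

View pics/scene5.png

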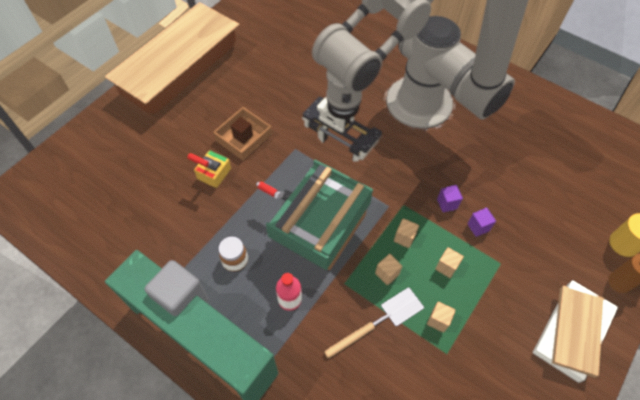

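View pics/top5.png

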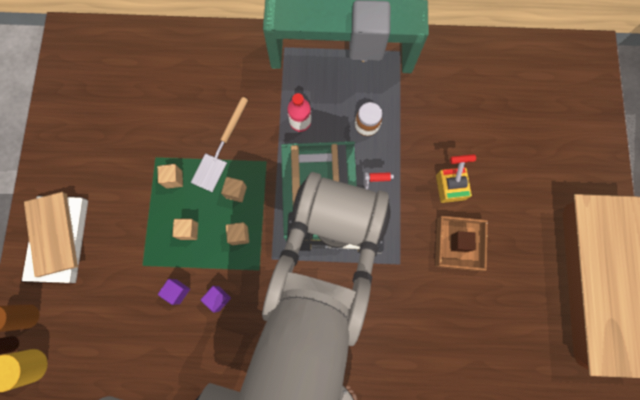

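Emit:
servo_tool(
  series=[
    [1,-0.07,0.81,0,0],
    [1,-0.07,0.81,0,0],
    [1,-0.07,0.81,0,0],
    [1,-0.07,0.81,0,0],
    [1,-0.07,0.81,0,0],
    [1,-0.07,0.81,0,0],
    [1,0,0,0.2,0.112],
    [1,0,0,0.2,0.112],
    [1,0,0,0.2,0.112],
    [1,0,0,0.2,0.112],
    [1,0,0,0.2,0.112],
    [1,0,0,0.2,0.112],
    [1,0,0,0.2,0.112],
    [1,0,0,0.2,0.112],
    [1,0,0,0,0],
  ],
)

```text
time: 15.78
tool_pos: [448.1, 216.9, 112.5]
tcp_rot: [-3.14, 0.0, 1.735]
contact_force: [-0.4, -0.7, 1.0]
grip_width: 91.7
```

```bash
cat > v.py <<'E'
import sys
from h import *
n=sys.argv[1]; x0,y0,x1,y1=map(int,sys.argv[2:6]); c=sys.argv[6] if len(sys.argv)>6 else 'scene'
snap(c,'f'+n)
a=cv2.imread(f'pics/f{n}.png')[y0:y1,x0:x1]
f=min(780/(x1-x0),580/(y1-y0))
a=cv2.resize(a,None,fx=f,fy=f,interpolation=cv2.INTER_CUBIC)
p=np.array(bot.get_obs()['tool_pos'])
for z,col in ((p[2],(255,0,255)),(60,(0,255,0))):
    u=(proj(c,[p[0],p[1],z])-[x0,y0])*f
    cv2.circle(a,tuple(int(t) for t in u),4,col,-1)
cv2.imwrite(f'pics/c{n}.png',a)
E
python3 v.py 6 360 190 500 340
```

```text
(no output)
```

View pics/c6.png

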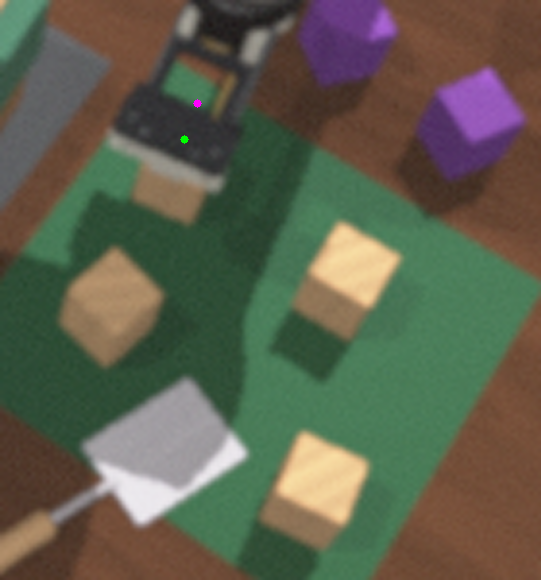

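Emit:
servo_tool(
  series=[
    [1,0,0,0.6,0],
    [1,0,0,0.6,0],
    [1,0,0,0.39,0],
    [1,0,0,0,0],
    [0,0,0,0,0],
    [0,0,0,0,0],
    [0,0,0,0,0],
    [0,0,0,0,0],
    [0,0,0,0,0],
    [1,0,0,0,0],
    [1,0,0,0,0],
    [1,0,0,0,0],
    [1,0,0,0,0],
  ],
)

```text
time: 17.45
tool_pos: [448.3, 217.6, 33.7]
tcp_rot: [-3.142, -0.0, 1.734]
contact_force: [-0.7, -0.1, 0.4]
grip_width: 82.1
```

Emit:
servo_tool(
  series=[
    [1,0,0,0,-0.111],
    [1,0,0,0,-0.111],
    [1,0,0,0,-0.111],
    [1,0,0,0,-0.111],
    [1,0,0,0,-0.111],
    [1,0,0,0,-0.111],
    [1,0,0,0,-0.111],
    [1,0,0,0,-0.111],
    [1,0,0,0,-0.112],
    [1,0,0,0,0],
    [0,0,0,0,0],
    [0,0,0,0,0],
    [0,0,0,0,0],
    [0,0,0,0,0],
    [0,0,0,0,0],
    [0,0,0,0,0],
  ],
)

```text
time: 19.45
tool_pos: [448.3, 217.6, 33.8]
tcp_rot: [3.141, 0.0, -2.978]
contact_force: [0.3, 0.4, 0.1]
grip_width: 45.8
```

```bash
python3 v.py 7 360 190 500 340; python3 - <<'E'
from h import *
snap('top','top7')
print(find('scene','block1'));print(find('top','block1'))
E
```

```text
[(0.88, [286.8, 258.6, -3.5]), (0.87, [450.6, 216.2, 4.0]), (0.79, [602.1, 413.8, -3.9]), (0.77, [575.7, 238.1, 2.8]), (0.67, [457.5, 355.0, 1.8]), (0.63, [304.3, 370.3, -2.7])]
[(0.68, [570.0, 239.6, 4.5]), (0.58, [596.7, 410.1, -2.0])]
```

View pics/c7.png

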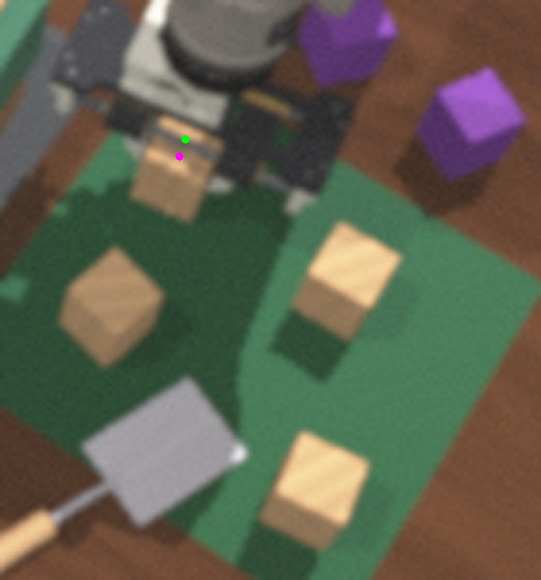

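Emit:
servo_tool(
  series=[
    [0,0,0,-0.54,0.028],
    [0,0,0,-0.7,0.028],
    [0,0,0,-0.7,0],
    [0,0,0,-0.7,0],
    [0,0,0,-0.7,0],
    [0,-0.06,-0.66,0,0],
    [0,-0.06,-0.66,0,0],
    [0,-0.06,-0.67,0,0],
    [0,-0.06,-0.67,0,0],
    [0,-0.06,-0.67,0,0],
    [0,-0.06,-0.66,0,0],
    [0,0,0,0,0],
    [0,0,0,0.5,0],
    [0,0,0,0,0],
  ],
)

```text
time: 21.4
tool_pos: [479.9, 20.8, 174.4]
tcp_rot: [3.14, -0.004, -3.066]
contact_force: [-0.4, -0.1, -1.5]
grip_width: 46.1
```

```bash
python3 v.py 8 250 140 400 270;python3 v.py 8t 270 130 410 250 top
```

```text
(no output)
```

View pics/c8.png

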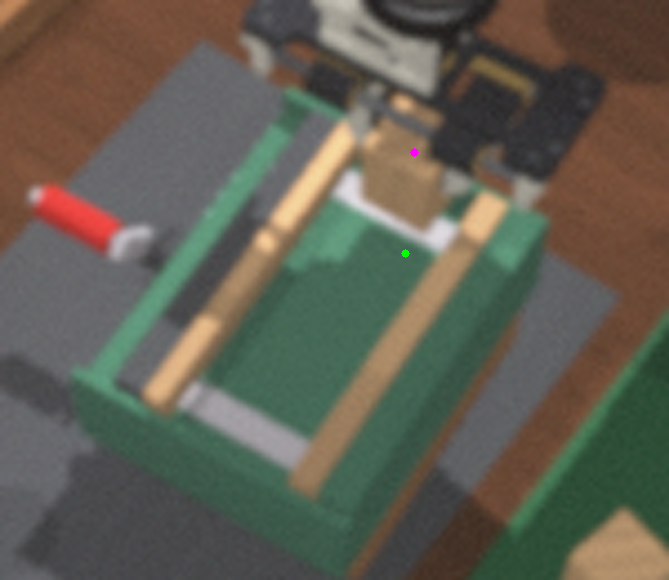

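View pics/c8t.png

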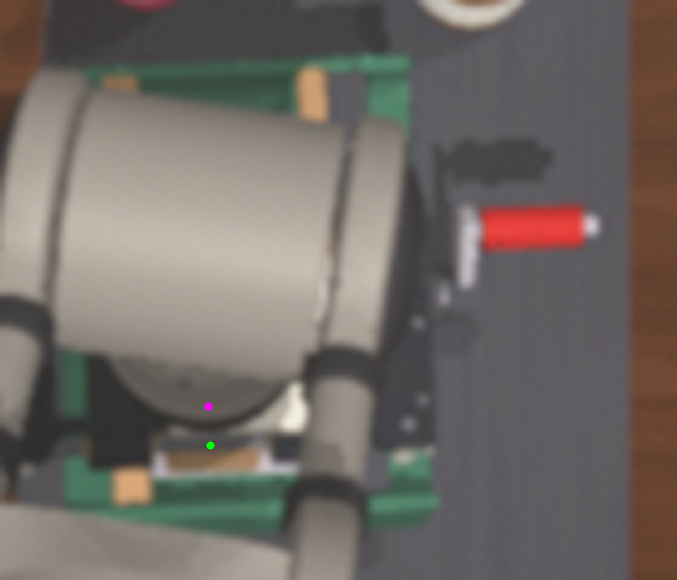

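```bash
cat > ov.py <<'E'
from h import *
def ov(c,img,X,Y,yaw,x0,y0,x1,y1,out):
    a=cv2.imread(f'pics/{img}.png')[y0:y1,x0:x1];f=min(780/(x1-x0),580/(y1-y0));a=cv2.resize(a,None,fx=f,fy=f,interpolation=cv2.INTER_CUBIC)
    yw=np.radians(yaw);R=np.array([[np.cos(yw),-np.sin(yw)],[np.sin(yw),np.cos(yw)]])
    P=lambda x,y,z:tuple(int(t) for t in ((proj(c,[*(R@[x,y]+[X,Y]),z])-[x0,y0])*f))
    L=lambda p,q,col:cv2.line(a,P(*p),P(*q),col,1)
    L((-110,43,124),(110,43,124),(255,0,255))
    for s in(-1,1):
        for k in (111,119):L((s*k,-41,116),(s*k,43,116),(255,255,0))
        L((s*111,-41,96),(s*111,43,96),(0,0,255))
    cv2.imwrite(f'pics/{out}.png',a)
if __name__=='__main__':
    ov('top','top0',557,14,4.35,270,130,410,250,'o1'); ov('scene','scene0',557,14,4.35,250,140,400,270,'o2')
E
python3 ov.py
```

View pics/o1.png

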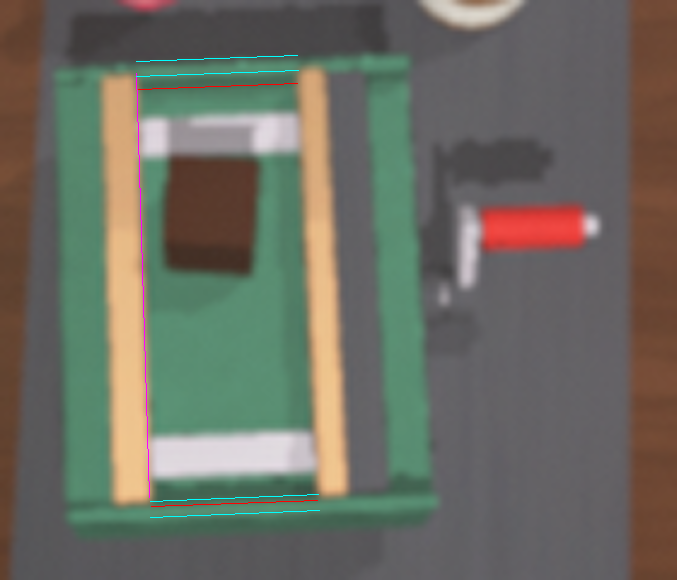

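View pics/o2.png

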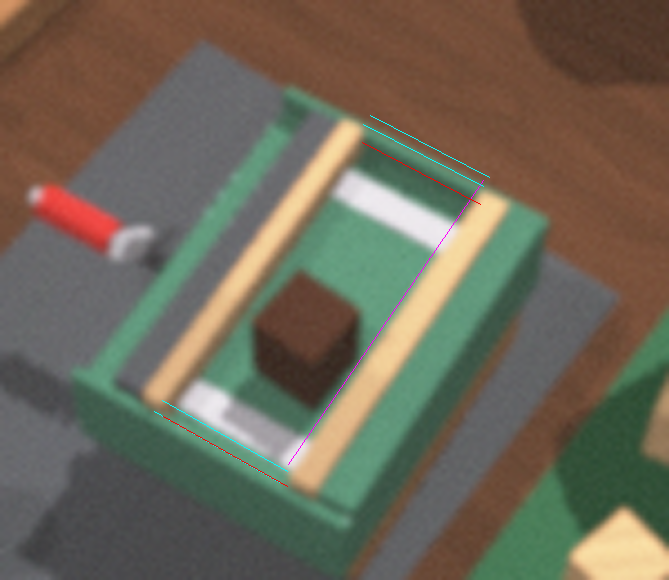

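Emit:
servo_tool(
  series=[
    [0,0,0,0.4,0],
    [0,0,0,0.3,0],
    [0,0,0,0.16,0],
    [0,0,0,0,0],
    [1,0,0,0,0],
    [1,0,0,0,0],
    [1,0,0,0,0],
    [1,0,0,-0.3,0],
    [1,0,0,-0.6,0],
    [1,0,0,-0.6,0],
    [1,0,0,0,0],
  ],
)

```text
time: 22.88
tool_pos: [482.6, 19.9, 209.9]
tcp_rot: [-3.141, 0.005, -3.066]
contact_force: [0.2, -0.9, 0.1]
grip_width: 91.7
```

```bash
python3 v.py 9 250 140 400 270; python3 - <<'E'
from h import *
snap('top','top9')
print(find('scene','block1'));print(find('top','block1'))
E
```

```text
[(0.95, [574.0, 240.2, 0.2]), (0.85, [486.0, 21.8, 99.8]), (0.75, [287.4, 260.6, 0.0]), (0.72, [303.8, 369.4, 0.0]), (0.63, [600.2, 410.7, -1.2]), (0.59, [457.2, 353.1, 3.8])]
[(0.94, [297.0, 367.2, 0.1]), (0.79, [596.4, 411.4, 1.3]), (0.76, [484.1, 18.7, 96.8]), (0.74, [285.4, 259.1, -3.1]), (0.74, [771.2, 71.6, -2.4]), (0.64, [571.1, 236.2, 0.5]), (0.63, [454.3, 354.6, -3.3])]
```

View pics/c9.png

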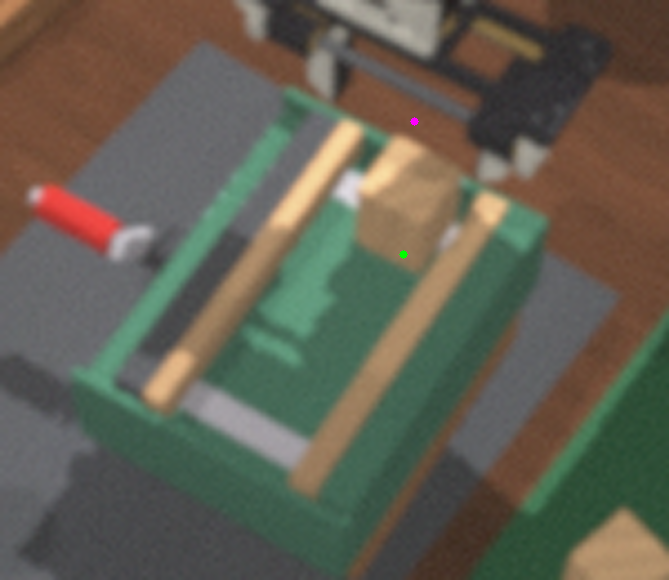

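View pics/top9.png

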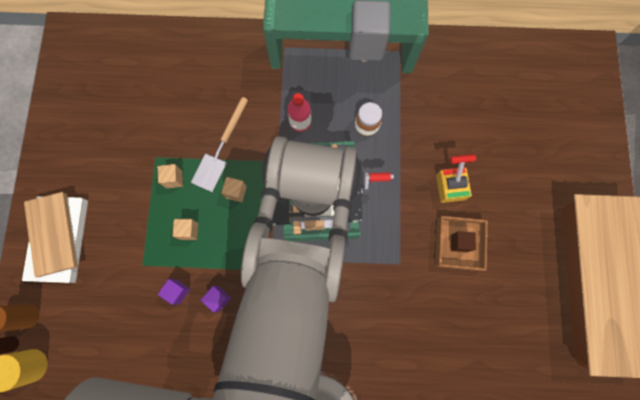

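```bash
python3 - <<'E'
from h import *
t=cv2.imread('pics/top9.png')
cv2.imwrite('pics/t_b9.png',cv2.resize(t[155:245,150:260],None,fx=7,fy=6.4,interpolation=cv2.INTER_CUBIC) if 0 else cv2.resize(t[155:245,150:260],None,fx=6,fy=6,interpolation=cv2.INTER_CUBIC))
plan([(482,20,209,92),(453,353,130,92)])
E
```

```text
10 [[-0.003, -0.0, -0.005, 0.103], [-0.003, 0.0, -0.005, 0.103], [-0.003, 0.001, -0.005, 0.103], [-0.002, 0.001, -0.005, 0.103], [-0.002, 0.001, -0.005, 0.103], [-0.002, 0.002, -0.005, 0.103], [-0.002, 0.002, -0.005, 0.103], [-0.001, 0.002, -0.005, 0.103], [-0.001, 0.002, -0.005, 0.103], [-0.001, 0.003, -0.005, 0.103]]
8 x [0.835, -0.043, 0.198, -0.0]
```

View pics/t_b9.png

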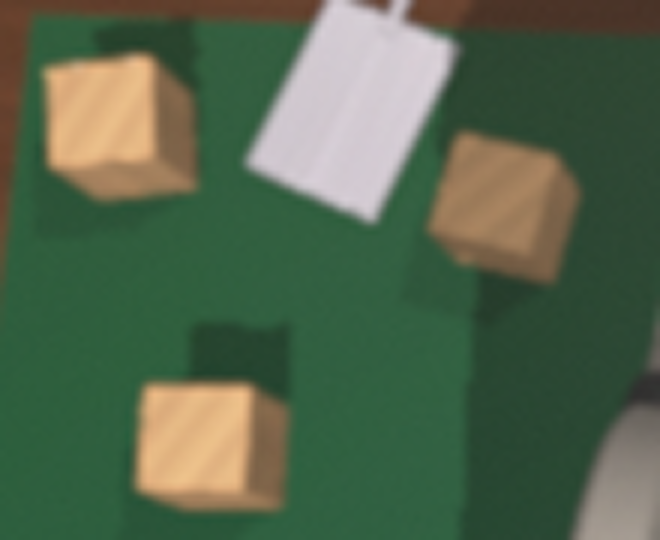

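Emit:
servo_tool(
  series=[
    [1,0,0,0,0.102],
    [1,0,0,0,0.102],
    [1,0,0,0,0.102],
    [1,0,0,0,0.102],
    [1,0,0,0,0.102],
    [1,0,0,0,0.102],
    [1,0,0,0,0.102],
    [1,0,0,0,0.102],
    [1,0,0,0,0.102],
    [1,0,0,0,0.102],
    [1,0.83,-0.04,0,0],
    [1,0.83,-0.04,0,0],
    [1,0.83,-0.04,0,0],
    [1,0.83,-0.04,0.2,0],
    [1,0.83,-0.04,0.4,0],
    [1,0.83,-0.04,0.4,0],
    [1,0.83,-0.04,0.4,0],
    [1,0.83,-0.04,0.4,0],
    [1,0,0,0,0],
  ],
)

```text
time: 25.45
tool_pos: [448.5, 352.4, 114.7]
tcp_rot: [-3.137, 0.002, 1.618]
contact_force: [-0.1, -0.2, -0.9]
grip_width: 91.9
```

```bash
python3 v.py 10 360 190 500 340
```

```text
(no output)
```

View pics/c10.png

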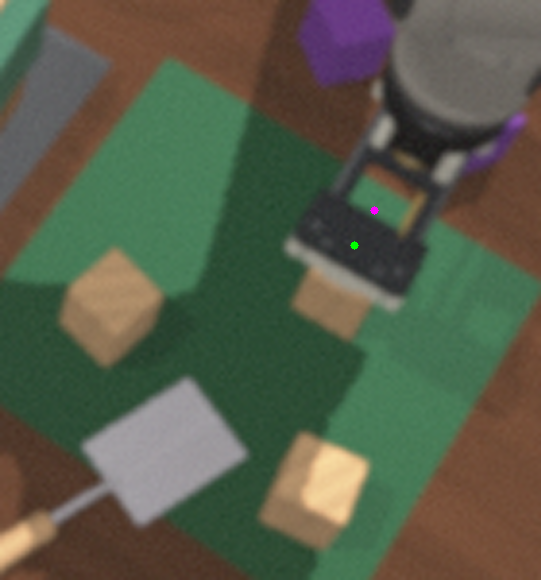

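Emit:
servo_tool(
  series=[
    [1,0.01,0.09,0.6,0],
    [1,0,0,0.6,0],
    [1,0,0,0.42,0],
    [1,0,0,0,0],
    [0,0,0,0,0],
    [0,0,0,0,0],
    [0,0,0,0,0],
    [0,0,0,0,0],
    [0,0,0,0,0],
    [1,0,0,0,0],
    [1,0,0,0,0],
    [1,0,0,0,0],
    [1,0,0,0,0],
    [1,0,0,0,0],
  ],
)

```text
time: 27.25
tool_pos: [455.1, 351.7, 36.7]
tcp_rot: [3.142, -0.0, 1.615]
contact_force: [0.3, -0.6, -0.8]
grip_width: 89.8
```

Emit:
servo_tool(
  series=[
    [1,0,0,0,-0.111],
    [1,0,0,0,-0.111],
    [1,0,0,0,-0.111],
    [1,0,0,0,-0.111],
    [1,0,0,0,-0.111],
    [1,0,0,0,-0.111],
    [1,0,0,0,-0.111],
    [1,0,0,0,-0.111],
    [1,0,0,0,-0.112],
    [1,0,0,0,0],
    [0,0,0,0,0],
    [0,0,0,0,0],
    [0,0,0,0,0],
    [0,0,0,0,0],
    [0,0,0,0,0],
    [0,0,0,0,0],
  ],
)

```text
time: 29.25
tool_pos: [455.2, 351.8, 36.8]
tcp_rot: [3.141, 0.0, -3.098]
contact_force: [1.3, 0.8, -0.3]
grip_width: 45.7
```

```bash
python3 - <<'E'
from h import *
plan([(455.2,351.8,203,184.35,5),(531.2,24.1,203,None)])
E
```

```text
5 [[-0.0, -0.0, -0.665, -0.004], [-0.0, -0.0, -0.665, -0.004], [-0.0, -0.0, -0.665, -0.004], [-0.0, -0.0, -0.665, -0.004], [-0.0, -0.0, -0.665, -0.004]]
8 x [-0.127, -0.831, -0.0, -0.0]
```

Emit:
servo_tool(
  series=[
    [0,0,0,-0.66,-0.004],
    [0,0,0,-0.66,-0.004],
    [0,0,0,-0.66,-0.004],
    [0,0,0,-0.66,-0.004],
    [0,0,0,-0.67,-0.004],
    [0,-0.127,-0.83,0,0],
    [0,-0.127,-0.83,0,0],
    [0,-0.127,-0.83,0,0],
    [0,-0.127,-0.83,0,0],
    [0,-0.127,-0.83,0,0],
    [0,-0.127,-0.83,0,0],
    [0,-0.127,-0.83,0,0],
    [0,-0.127,-0.83,0,0],
    [0,0,0,0,0],
    [0,0,0,0,0],
  ],
)

```text
time: 31.12
tool_pos: [530.5, 24.8, 202.0]
tcp_rot: [3.141, -0.001, -3.067]
contact_force: [0.3, -0.3, -1.2]
grip_width: 45.8
```

```bash
python3 v.py 11 250 140 400 270
```

```text
(no output)
```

View pics/c11.png

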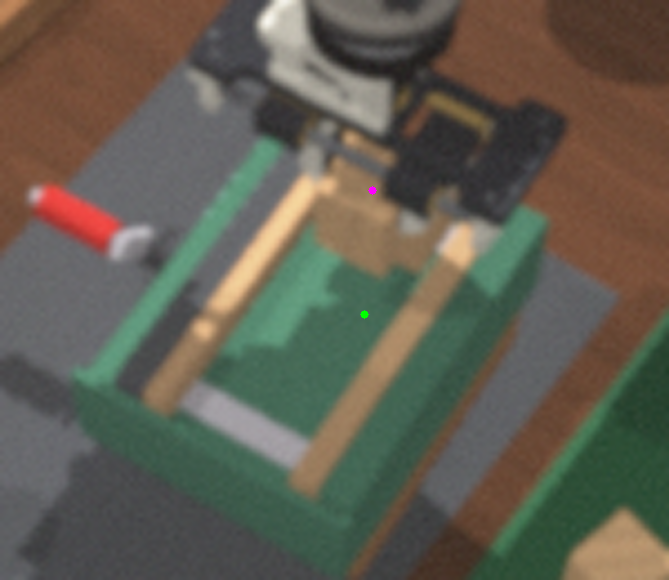

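Emit:
servo_tool(
  series=[
    [0,-0.03,0,0.4,0],
    [0,0,0,0.4,0],
    [0,0,0,0.4,0],
    [0,0,0,0.16,0],
    [0,0,0,0,0],
    [1,0,0,0,0],
    [1,0,0,0,0],
    [1,0,0,0,0],
    [1,0,0,-0.3,0],
    [1,0,0,-0.6,0],
    [1,0,0,-0.6,0],
    [1,0,0,0,0],
  ],
)

```text
time: 32.67
tool_pos: [533.9, 24.4, 212.6]
tcp_rot: [-3.141, 0.006, -3.066]
contact_force: [-0.3, 0.7, 0.1]
grip_width: 91.6
```

```bash
python3 v.py 12 250 140 400 270; python3 - <<'E'
from h import *
snap('top','top12')
print(find('scene','block1'));print(find('top','block1'))
t=cv2.imread('pics/top12.png')
cv2.imwrite('pics/t_b12.png',cv2.resize(t[155:245,150:260],None,fx=6,fy=6,interpolation=cv2.INTER_CUBIC))
E
```

```text
[(0.92, [534.0, 23.8, 100.0]), (0.89, [289.7, 260.6, -3.2]), (0.85, [603.2, 413.1, -1.1]), (0.78, [301.1, 370.5, 0.4]), (0.74, [486.0, 22.3, 99.8]), (0.56, [570.8, 238.9, 0.8]), (0.54, [606.0, -346.3, -3.3])]
[(0.92, [597.7, 413.7, -2.0]), (0.9, [569.5, 234.1, 1.4]), (0.81, [279.0, 260.9, -0.6]), (0.6, [295.4, 368.1, 0.7]), (0.46, [448.1, -366.7, -1.4]), (0.43, [480.0, 20.0, 98.1])]
```

View pics/c12.png

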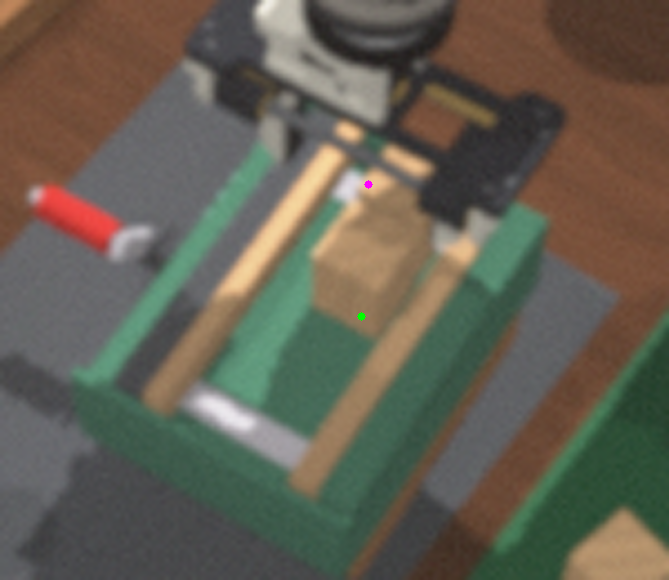

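View pics/t_b12.png

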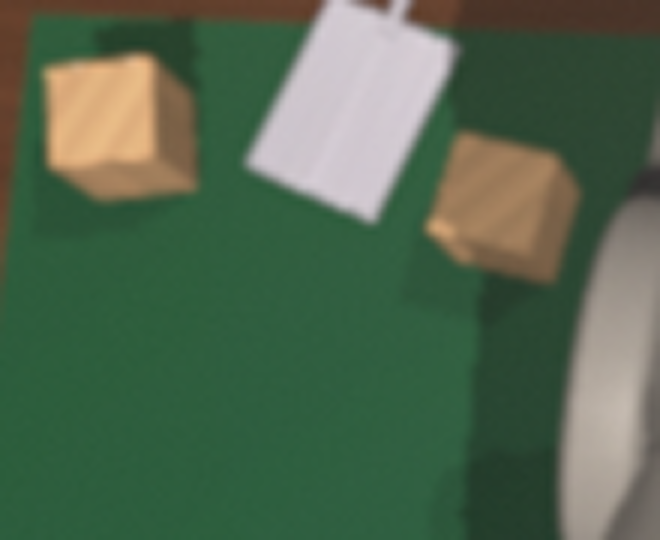

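```bash
python3 - <<'E'
from h import *
plan([(533.9,24.4,212,77),(568.6,236.5,212,None,6)])
E
```

```text
11 [[-0.004, -0.001, -0.006, 0.108], [-0.004, -0.0, -0.006, 0.108], [-0.004, 0.001, -0.006, 0.108], [-0.004, 0.001, -0.006, 0.108], [-0.003, 0.002, -0.006, 0.108], [-0.003, 0.002, -0.006, 0.108], [-0.003, 0.003, -0.006, 0.108], [-0.002, 0.003, -0.006, 0.108], [-0.001, 0.004, -0.006, 0.108], [-0.001, 0.004, -0.006, 0.108], [-0.0, 0.004, -0.006, 0.108]]
6 x [0.715, -0.046, -0.0, -0.0]
```

Emit:
servo_tool(
  series=[
    [1,0,0,0,0.108],
    [1,0,0,0,0.108],
    [1,0,0,0,0.108],
    [1,0,0,0,0.108],
    [1,0,0,0,0.108],
    [1,0,0,0,0.108],
    [1,0,0,0,0.108],
    [1,0,0,0,0.108],
    [1,0,0,0,0.108],
    [1,0,0,0,0.108],
    [1,0,0,0,0.108],
    [1,0.71,-0.05,0,0],
    [1,0.71,-0.05,0,0],
    [1,0.71,-0.05,0,0],
    [1,0.72,-0.05,0.4,0],
    [1,0.72,-0.05,0.6,0],
    [1,0.72,-0.05,0.6,0],
    [1,0,0,0.3,0],
    [1,0,0,0,0],
  ],
)

```text
time: 35.25
tool_pos: [563.3, 236.4, 112.3]
tcp_rot: [-3.138, 0.002, 1.351]
contact_force: [0.5, 0.4, 0.9]
grip_width: 91.8
```

```bash
python3 v.py 13 360 190 500 340
```

```text
(no output)
```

View pics/c13.png

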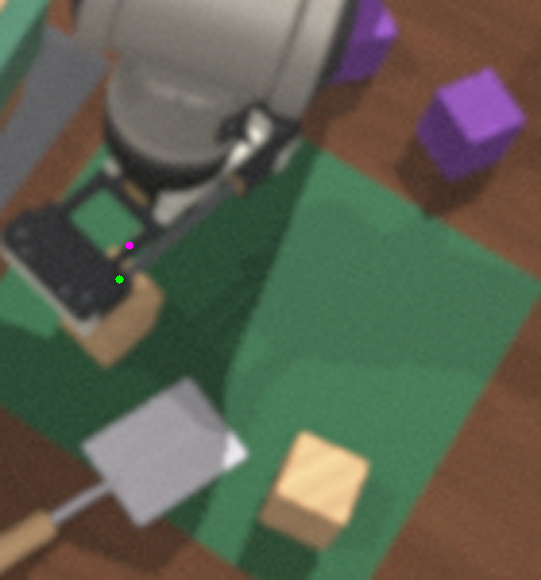

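Emit:
servo_tool(
  series=[
    [1,0.01,0.06,0.6,0],
    [1,0,0,0.6,0],
    [1,0,0,0.35,0],
    [1,0,0,0,0],
    [0,0,0,0,0],
    [0,0,0,0,0],
    [0,0,0,0,0],
    [0,0,0,0,0],
    [0,0,0,0,0],
    [1,0,0,0,0],
    [1,0,0,0,0],
    [1,0,0,0,0],
    [1,0,0,0,0],
    [1,0,0,0,0],
  ],
)

```text
time: 37.05
tool_pos: [567.5, 237.0, 36.7]
tcp_rot: [3.142, -0.0, 1.351]
contact_force: [-1.1, 0.3, -0.1]
grip_width: 90.0
```

Emit:
servo_tool(
  series=[
    [1,0,0,0,-0.111],
    [1,0,0,0,-0.111],
    [1,0,0,0,-0.111],
    [1,0,0,0,-0.111],
    [1,0,0,0,-0.111],
    [1,0,0,0,-0.111],
    [1,0,0,0,-0.111],
    [1,0,0,0,-0.111],
    [1,0,0,0,-0.112],
    [1,0,0,0,0],
    [0,0,0,0,0],
    [0,0,0,0,0],
    [0,0,0,0,0],
    [0,0,0,0,0],
    [0,0,0,0,0],
    [0,0,0,0,0],
  ],
)

```text
time: 39.05
tool_pos: [567.5, 237.1, 36.8]
tcp_rot: [3.141, 0.0, 2.922]
contact_force: [-0.2, 0.1, 0.2]
grip_width: 46.1
```

```bash
python3 - <<'E'
from h import *
o=bot.get_obs();p=o['tool_pos']
plan([(p[0],p[1],203,184.35,5),(582,27.9,203,None)])
E
```

```text
5 [[0.0, 0.0, -0.665, -0.038], [0.0, 0.0, -0.665, -0.038], [0.0, 0.0, -0.665, -0.038], [0.0, 0.0, -0.665, -0.038], [-0.0, 0.0, -0.665, -0.038]]
5 x [0.006, -0.839, -0.0, -0.0]
```

Emit:
servo_tool(
  series=[
    [0,0,0,-0.66,0],
    [0,0,0,-0.66,-0.048],
    [0,0,0,-0.66,-0.048],
    [0,0,0,-0.67,-0.048],
    [0,0,0,-0.67,-0.047],
    [0,0.006,-0.84,0,0],
    [0,0.006,-0.84,0,0],
    [0,0.006,-0.84,0,0],
    [0,0.006,-0.84,0,0],
    [0,0.006,-0.84,0,0],
    [0,0,0,0,0],
    [0,0,0,0,0],
  ],
)

```text
time: 40.55
tool_pos: [582.7, 28.0, 202.6]
tcp_rot: [3.141, -0.0, -3.062]
contact_force: [-0.1, 0.5, -0.5]
grip_width: 46.1
```

```bash
python3 v.py 14 250 140 400 270
```

```text
(no output)
```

View pics/c14.png

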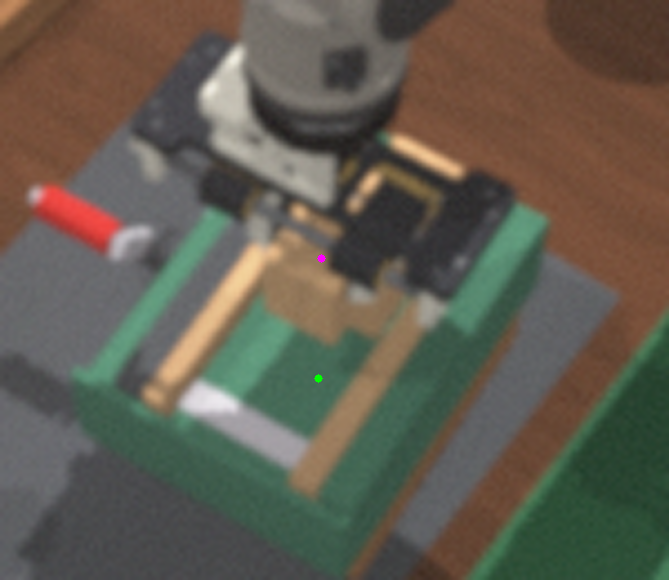

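Emit:
servo_tool(
  series=[
    [0,0,0,0.4,0],
    [0,0,0,0.4,0],
    [0,0,0,0.4,0],
    [0,0,0,0.17,0],
    [0,0,0,0,0],
    [1,0,0,0,0],
    [1,0,0,0,0],
    [1,0,0,0,0],
    [1,0,0,-0.3,0],
    [1,0,0,-0.6,0],
    [1,0,0,-0.6,0],
    [1,0,0,0,0],
  ],
)

```text
time: 42.1
tool_pos: [584.4, 27.4, 212.8]
tcp_rot: [-3.141, 0.007, -3.061]
contact_force: [0.3, 0.1, 0.1]
grip_width: 91.8
```

```bash
python3 v.py 15 250 140 400 270; python3 - <<'E'
from h import *
snap('top','top15')
print(find('scene','block1'));print(find('top','block1'))
p=bot.get_obs()['tool_pos']
plan([(p[0],p[1],p[2],97),(597.5,410.5,212,None,6)])
E
```

```text
[(0.97, [303.0, 370.3, 2.5]), (0.86, [603.9, 414.8, -1.3]), (0.69, [532.3, 26.1, 98.5]), (0.64, [487.2, 22.0, 101.7]), (0.62, [287.9, 258.7, -1.9]), (0.55, [588.0, 31.4, 93.7])]
[(0.91, [281.0, 261.4, -0.9]), (0.81, [297.7, 366.4, 0.2]), (0.5, [582.5, 29.0, 97.0])]
9 [[-0.0, 0.0, -0.0, 0.108], [0.0, 0.0, -0.0, 0.108], [0.0, 0.0, -0.0, 0.108], [0.0, 0.0, -0.0, 0.108], [0.0, 0.0, -0.0, 0.108], [0.0, 0.0, -0.0, 0.108], [0.0, 0.0, -0.0, 0.108], [0.0, 0.0, -0.0, 0.108], [0.0, 0.0, -0.0, 0.108]]
9 x [0.84, 0.137, -0.008, -0.0]
```

View pics/c15.png

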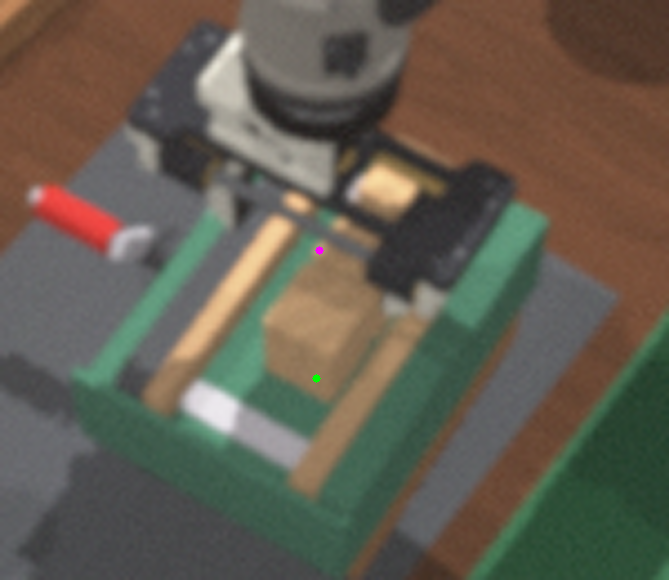

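Emit:
servo_tool(
  series=[
    [1,0,0,0,0.108],
    [1,0,0,0,0.108],
    [1,0,0,0,0.108],
    [1,0,0,0,0.108],
    [1,0,0,0,0.108],
    [1,0,0,0,0.108],
    [1,0,0,0,0.108],
    [1,0,0,0,0.108],
    [1,0,0,0,0.108],
    [1,0.84,0.14,0,0],
    [1,0.84,0.14,0,0],
    [1,0.84,0.14,0,0],
    [1,0.84,0.14,0,0],
    [1,0.84,0.14,0,0],
    [1,0.84,0.14,0,0],
    [1,0.84,0.14,0.6,0],
    [1,0.84,0.14,0.6,0],
    [1,0.84,0.14,0.6,0],
    [1,0,0,0,0],
  ],
)

```text
time: 44.68
tool_pos: [595.4, 412.4, 113.3]
tcp_rot: [-3.133, 0.003, 1.699]
contact_force: [-0.4, -1.2, 0.2]
grip_width: 91.9
```

```bash
python3 v.py 16 360 190 500 340; python3 - <<'E'
from h import *
snap('top','top16')
print(find('scene','block1'))
E
```

```text
[(0.84, [583.7, 32.2, 97.4]), (0.56, [285.5, 262.8, -3.6])]
```

View pics/c16.png

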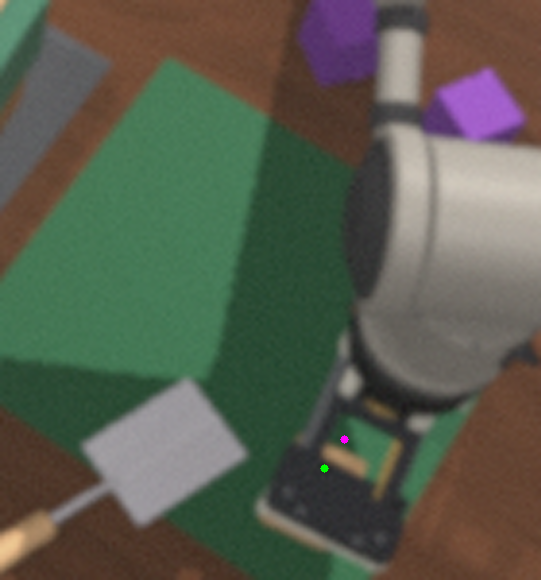

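View pics/top16.png

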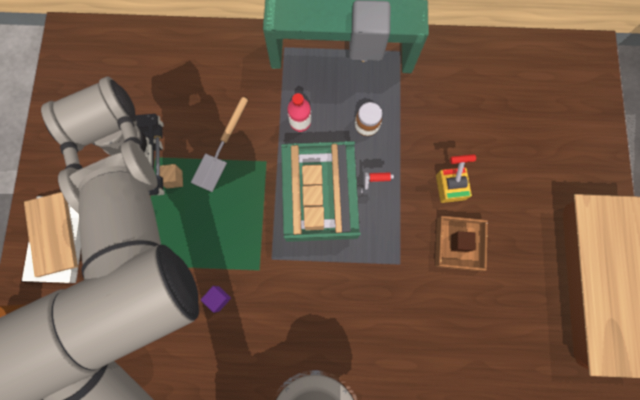

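Emit:
servo_tool(
  series=[
    [1,0,0.02,0.6,0],
    [1,0,0,0.6,0],
    [1,0,0,0.33,0],
    [1,0,0,0,0],
    [0,0,0,0,0],
    [0,0,0,0,0],
    [0,0,0,0,0],
    [0,0,0,0,0],
    [0,0,0,0,0],
  ],
)

```text
time: 45.95
tool_pos: [599.4, 410.7, 42.8]
tcp_rot: [-3.142, -0.0, 1.695]
contact_force: [0.3, 0.3, 0.5]
grip_width: 46.1
```

Emit:
servo_tool(
  series=[
    [1,0,0,0,0],
    [1,0,0,0,0],
    [1,0,0,0,0],
    [1,0,0,0,0],
    [1,0,0,0,0],
    [1,0,0,0,-0.111],
    [1,0,0,0,-0.111],
    [1,0,0,0,-0.111],
    [1,0,0,0,-0.111],
    [1,0,0,0,-0.111],
    [1,0,0,0,-0.111],
    [1,0,0,0,-0.111],
    [1,0,0,0,-0.111],
    [1,0,0,0,-0.112],
    [1,0,0,0,0],
  ],
)

```text
time: 47.82
tool_pos: [599.5, 410.6, 42.7]
tcp_rot: [3.142, 0.0, -3.019]
contact_force: [0.6, 0.4, 0.6]
grip_width: 91.9
```

Emit:
servo_tool(
  series=[
    [0,0,0,0,0],
    [0,0,0,0,0],
    [0,0,0,0,0],
    [0,0,0,0,0],
    [0,0,0,0,0],
    [0,0,0,0,0],
  ],
)

```text
time: 48.58
tool_pos: [599.5, 410.7, 42.8]
tcp_rot: [3.141, 0.0, -3.017]
contact_force: [0.5, -0.0, 0.6]
grip_width: 45.8
```

```bash
python3 - <<'E'
from h import *
o=bot.get_obs();p=o['tool_pos']
plan([(p[0],p[1],203,184.35,5),(633,32,203,None)])
E
```

```text
5 [[-0.0, 0.0, -0.641, 0.006], [-0.0, 0.0, -0.641, 0.006], [-0.0, 0.0, -0.641, 0.006], [-0.0, 0.0, -0.641, 0.006], [-0.0, 0.0, -0.641, 0.006]]
9 x [-0.01, -0.845, -0.0, -0.0]
```

Emit:
servo_tool(
  series=[
    [1,0,0,0,0],
    [1,0,0,0,0],
    [1,0,0,0,0],
    [1,0,0,0.16,0],
    [1,0,0,0,0],
    [0,0,0,0,0],
    [0,0,0,0,0],
    [0,0,0,0,0],
    [0,0,0,0,0],
    [0,0,0,0,0],
  ],
)

```text
time: 49.82
tool_pos: [599.5, 410.6, 34.8]
tcp_rot: [3.141, 0.0, -3.017]
contact_force: [-0.3, 0.7, 0.2]
grip_width: 46.2
```

Emit:
servo_tool(
  series=[
    [0,0,0,-0.66,0],
    [0,0,0,-0.66,0.008],
    [0,0,0,-0.68,0.008],
    [0,0,0,-0.7,0.008],
    [0,0,0,-0.7,0.007],
    [0,-0.01,-0.84,0,0],
    [0,-0.01,-0.84,0,0],
    [0,-0.01,-0.84,0,0],
    [0,-0.01,-0.84,0,0],
    [0,-0.01,-0.84,0,0],
    [0,-0.01,-0.84,0,0],
    [0,-0.01,-0.84,0,0],
    [0,-0.01,-0.85,0,0],
    [0,-0.01,-0.85,0,0],
    [0,0,0,0,0],
    [0,0,0,0,0],
  ],
)

```text
time: 51.82
tool_pos: [632.5, 33.3, 204.6]
tcp_rot: [3.141, -0.0, -3.066]
contact_force: [-0.4, 0.4, -0.6]
grip_width: 45.8
```

```bash
python3 v.py 17 250 140 400 270
```

```text
(no output)
```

View pics/c17.png

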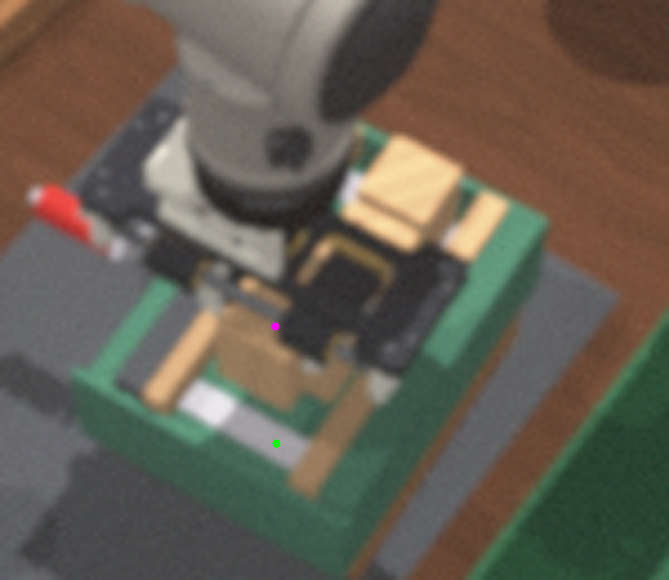

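Emit:
servo_tool(
  series=[
    [0,-0.01,0,0.4,0],
    [0,0,0,0.4,0],
    [0,0,0,0.4,0],
    [0,0,0,0.24,0],
    [0,0,0,0,0],
    [1,0,0,0,0],
    [1,0,0,0,0],
    [1,0,0,0,0],
    [1,0,0,-0.3,0],
    [1,0,0,-0.7,0],
    [1,0,0,-0.8,0],
    [1,0.8,0,0,0],
    [1,0.8,0,0,0],
    [1,0.8,0,0,0],
    [1,0.8,0,0,0],
    [1,0,0,0,0],
  ],
)

```text
time: 53.88
tool_pos: [471.8, 21.0, 224.2]
tcp_rot: [-3.141, 0.001, -3.066]
contact_force: [-0.0, -0.7, -0.5]
grip_width: 91.9
```

```bash
python3 v.py 18 250 140 400 270; python3 v.py 18t 270 130 410 250 top; python3 - <<'E'
from h import *
print(find('scene','crank_grip'));print(find('top','crank_grip'))
E
```

```text
[(0.47, [603.1, -136.7, 107.3])]
[(0.55, [593.1, -144.2, 102.3])]
```

View pics/c18.png

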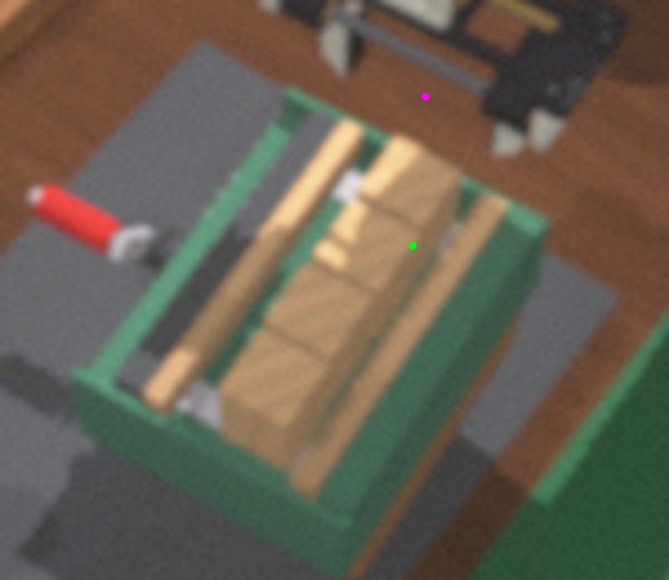

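View pics/c18t.png

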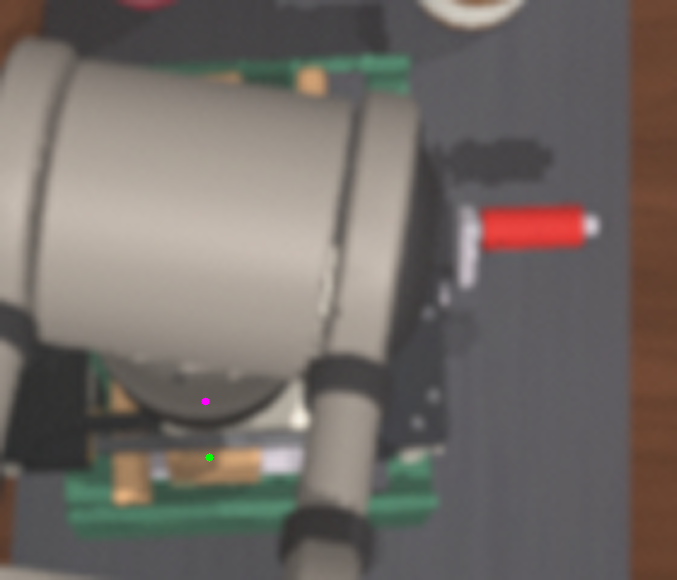

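```bash
python3 - <<'E'
from h import *
o=bot.get_obs();p=o['tool_pos']
plan([(p[0],p[1],p[2],94.35),(596.2,-153.5,160,None),(596.2,-153.5,91,None)])
E
```

```text
9 [[-0.0, 0.0, -0.0, 0.111], [0.0, 0.0, -0.0, 0.111], [0.0, 0.0, -0.0, 0.111], [0.0, 0.0, -0.0, 0.111], [0.0, 0.0, -0.0, 0.111], [0.0, 0.0, -0.0, 0.111], [0.0, 0.0, -0.0, 0.111], [0.0, 0.0, -0.0, 0.111], [0.0, 0.0, -0.0, 0.111]]
4 x [-0.915, 0.539, 0.317, -0.0]
2 x [0.0, 0.0, 0.69, -0.0]
```

Emit:
servo_tool(
  series=[
    [1,0,0,0,0.111],
    [1,0,0,0,0.111],
    [1,0,0,0,0.111],
    [1,0,0,0,0.111],
    [1,0,0,0,0.111],
    [1,0,0,0,0.111],
    [1,0,0,0,0.111],
    [1,0,0,0,0.111],
    [1,0,0,0,0.111],
    [1,-0.73,0.43,0,0],
    [1,-0.73,0.43,0,0],
    [1,-0.73,0.43,0.2,0],
    [1,-0.73,0.43,0.4,0],
    [1,-0.73,0.43,0.6,0],
    [1,0,0,0,0],
    [1,0,0,0,0],
  ],
)

```text
time: 56.08
tool_pos: [595.1, -152.5, 162.4]
tcp_rot: [-3.141, -0.001, 1.648]
contact_force: [0.3, -0.5, 0.7]
grip_width: 91.9
```

```bash
python3 v.py 19 220 120 330 220; python3 v.py 19t 320 130 420 220 top
```

```text
(no output)
```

View pics/c19.png

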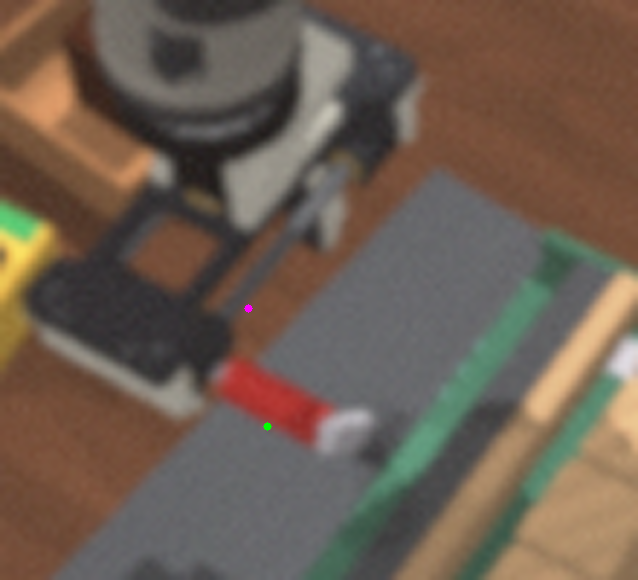

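View pics/c19t.png

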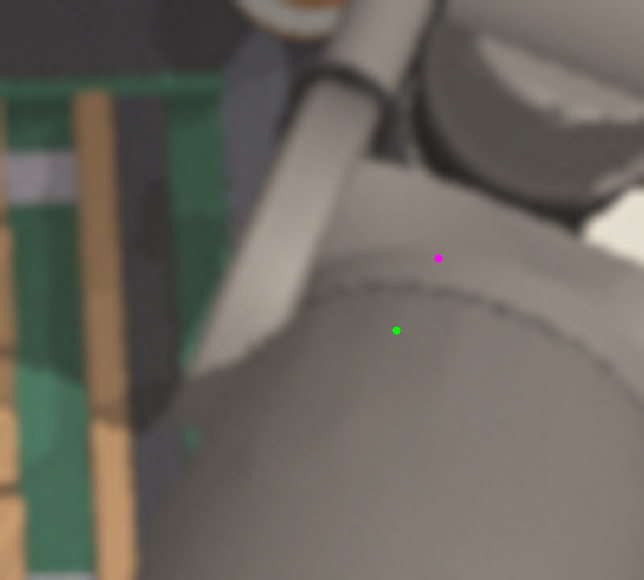

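Emit:
servo_tool(
  series=[
    [1,0,0.02,0.5,0],
    [1,0,0,0.5,0],
    [1,0,0,0.43,0],
    [1,0,0,0,0],
    [0,0,0,0,0],
    [0,0,0,0,0],
    [0,0,0,0,0],
    [0,0,0,0,0],
    [0,0,0,0,0],
    [0,0,0,0,0],
    [0,0,0,0,0],
  ],
)

```text
time: 57.55
tool_pos: [595.9, -152.6, 91.2]
tcp_rot: [3.141, -0.0, 1.648]
contact_force: [2.8, -1.0, 0.0]
grip_width: 26.5
```

```bash
python3 v.py 20 220 120 330 220
```

```text
(no output)
```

View pics/c20.png

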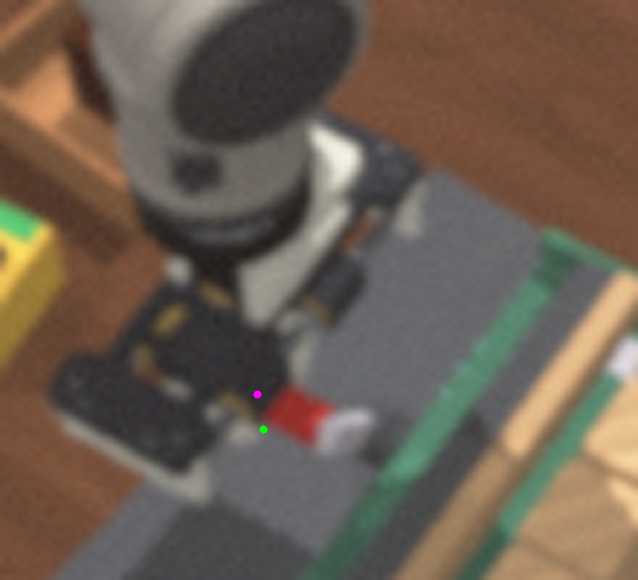

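Emit:
servo_tool(
  series=[
    [0,0,0,0,0],
    [0,0,0,0,0],
    [0,0,0,0,0],
    [0,0,0,0,0],
  ],
)

```text
time: 58.1
tool_pos: [597.5, -152.6, 91.7]
tcp_rot: [3.138, 0.001, 1.648]
contact_force: [4.2, 0.6, -0.0]
grip_width: 21.3
```

```bash
cat > circ.py <<'E'
import numpy as np,sys
t0=float(sys.argv[1]);n=int(sys.argv[2]);d=np.radians(15)
cx=42*np.sin(t0);cz=42*np.cos(t0);r=[]
for i in range(1,n+1):
    x=42*np.sin(t0+i*d);z=42*np.cos(t0+i*d)
    a=round((x-cx)/50,2);b=round(-(z-cz)/50,2);cx+=a*50;cz-=b*50
    r.append([0,0,a,b,0])
print(r)
E
python3 circ.py 0.7 24
```

```text
[[0, 0, np.float64(0.15), np.float64(0.16), 0], [0, 0, np.float64(0.1), np.float64(0.2), 0], [0, 0, np.float64(0.05), np.float64(0.21), 0], [0, 0, np.float64(-0.01), np.float64(0.22), 0], [0, 0, np.float64(-0.07), np.float64(0.21), 0], [0, 0, np.float64(-0.12), np.float64(0.18), 0], [0, 0, np.float64(-0.16), np.float64(0.15), 0], [0, 0, np.float64(-0.2), np.float64(0.1), 0], [0, 0, np.float64(-0.21), np.float64(0.05), 0], [0, 0, np.float64(-0.22), np.float64(-0.01), 0], [0, 0, np.float64(-0.21), np.float64(-0.07), 0], [0, 0, np.float64(-0.18), np.float64(-0.12), 0], [0, 0, np.float64(-0.15), np.float64(-0.16), 0], [0, 0, np.float64(-0.1), np.float64(-0.19), 0], [0, 0, np.float64(-0.05), np.float64(-0.22), 0], [0, 0, np.float64(0.01), np.float64(-0.21), 0], [0, 0, np.float64(0.07), np.float64(-0.21), 0], [0, 0, np.float64(0.12), np.float64(-0.19), 0], [0, 0, np.float64(0.16), np.float64(-0.15), 0], [0, 0, np.float64(0.19), np.float64(-0.1), 0], [0, 0, np.float64(0.22), np.float64(-0.04), 0], [0, 0, np.float64(0.22), np.float64(0.01), 0], [0, 0, np.float64(0.21), np.float64(0.06), 0], [0, 0, np.float64(0.18), np.float64(0.12), 0]]
```

First four steps, then check force.

Emit:
servo_tool(
  series=[
    [0,0,0.15,0.16,0],
    [0,0,0.1,0.2,0],
    [0,0,0.05,0.21,0],
    [0,0,-0.01,0.22,0],
  ],
)

```text
time: 58.6
tool_pos: [614.1, -151.4, 53.6]
tcp_rot: [3.133, 0.002, 1.648]
contact_force: [6.8, 3.7, 5.0]
grip_width: 21.0
```

Emit:
servo_tool(
  series=[
    [0,0,-0.07,0.21,0],
    [0,0,-0.12,0.18,0],
    [0,0,-0.16,0.15,0],
  ],
)

```text
time: 58.98
tool_pos: [598.1, -152.8, 25.2]
tcp_rot: [3.13, 0.002, 1.648]
contact_force: [15.2, 1.7, -8.6]
grip_width: 21.1
```

```bash
cat > circ2.py <<'E'
import numpy as np,sys
# cmd x,z ; centre x,z ; start theta; n ; step deg
x,z,cx,cz,t0=map(float,sys.argv[1:6]);n=int(sys.argv[6]);d=np.radians(float(sys.argv[7]) if len(sys.argv)>7 else 15)
r=[]
for i in range(1,n+1):
    X=cx+42*np.sin(t0+i*d);Z=cz+42*np.cos(t0+i*d)
    a=round((X-x)/50,2);b=round(-(Z-z)/50,2);x+=a*50;z-=b*50
    r.append([0,0,float(a),float(b),0])
print(r,'end cmd',round(x,1),round(z,1),'theta',round(t0+n*d,3))
E
cat > st.py <<'E'
from h import *
o=bot.get_obs();p=o['tool_pos'];d=np.array(p[:2])-[557.5,14];y=np.radians(4.35)
vx=d@[np.cos(y),np.sin(y)];vy=d@[-np.sin(y),np.cos(y)]
print('vx',vx.round(1),'vy',vy.round(1),'z',p[2].round(1),'theta',np.arctan2(vx-1.9,p[2]-58.45).round(3),'F',np.array(o['contact_force']).round(1),'w',round(o['grip_width'],1))
E
python3 circ2.py 22.7 24.7 1.9 58.45 2.48 6; python3 st.py
```

```text
[[0, 0, -0.09, 0.1, 0], [0, 0, -0.21, 0.06, 0], [0, 0, -0.22, -0.0, 0], [0, 0, -0.21, -0.06, 0], [0, 0, -0.19, -0.1, 0], [0, 0, -0.16, -0.16, 0]] end cmd -31.3 32.7 theta 4.051
vx 27.8 vy -169.4 z 25.2 theta 2.478 F [15.2  1.7 -8.6] w 21.1
```

Emit:
servo_tool(
  series=[
    [0,0,-0.09,0.1,0],
    [0,0,-0.21,0.06,0],
    [0,0,-0.22,0,0],
  ],
)

```text
time: 59.35
tool_pos: [568.5, -154.9, 16.3]
tcp_rot: [3.138, 0.001, 1.648]
contact_force: [6.9, 1.4, -2.1]
grip_width: 21.1
```

```bash
python3 st.py
```

```text
vx -1.8 vy -169.2 z 16.3 theta -3.053 F [ 6.9  1.4 -2.1] w 21.1
```

Emit:
servo_tool(
  series=[
    [0,0,-0.21,-0.06,0],
    [0,0,-0.19,-0.1,0],
    [0,0,-0.16,-0.16,0],
  ],
)

```text
time: 59.72
tool_pos: [539.4, -157.1, 32.3]
tcp_rot: [3.141, 0.0, 1.648]
contact_force: [6.6, -0.1, -4.4]
grip_width: 21.0
```

```bash
python3 st.py
```

```text
vx -31.0 vy -169.3 z 32.3 theta -2.242 F [ 6.6 -0.1 -4.4] w 21.0
```

```bash
python3 circ2.py -31.3 32.7 1.9 58.45 4.051 20
```

```text
[[0, 0, -0.11, -0.19, 0], [0, 0, -0.06, -0.21, 0], [0, 0, 0.0, -0.22, 0], [0, 0, 0.06, -0.21, 0], [0, 0, 0.1, -0.19, 0], [0, 0, 0.16, -0.16, 0], [0, 0, 0.19, -0.11, 0], [0, 0, 0.21, -0.06, 0], [0, 0, 0.22, 0.0, 0], [0, 0, 0.21, 0.06, 0], [0, 0, 0.19, 0.11, 0], [0, 0, 0.16, 0.15, 0], [0, 0, 0.11, 0.19, 0], [0, 0, 0.06, 0.21, 0], [0, 0, -0.0, 0.22, 0], [0, 0, -0.06, 0.21, 0], [0, 0, -0.11, 0.19, 0], [0, 0, -0.15, 0.16, 0], [0, 0, -0.19, 0.11, 0], [0, 0, -0.21, 0.06, 0]] end cmd 7.7 16.7 theta 9.287
```

Emit:
servo_tool(
  series=[
    [0,0,-0.11,-0.19,0],
    [0,0,-0.06,-0.21,0],
    [0,0,0,-0.22,0],
    [0,0,0.06,-0.21,0],
    [0,0,0.1,-0.19,0],
    [0,0,0.16,-0.16,0],
    [0,0,0.19,-0.11,0],
    [0,0,0.21,-0.06,0],
    [0,0,0.22,0,0],
    [0,0,0.21,0.06,0],
    [0,0,0.19,0.11,0],
    [0,0,0.16,0.15,0],
    [0,0,0.11,0.19,0],
    [0,0,0.06,0.21,0],
    [0,0,0,0.22,0],
    [0,0,-0.06,0.21,0],
    [0,0,-0.11,0.19,0],
    [0,0,-0.15,0.16,0],
    [0,0,-0.19,0.11,0],
    [0,0,-0.21,0.06,0],
  ],
)

```text
time: 62.22
tool_pos: [580.8, -154.0, 17.1]
tcp_rot: [3.135, 0.001, 1.648]
contact_force: [8.3, 0.9, -5.8]
grip_width: 21.0
```

```bash
python3 st.py; python3 v.py 21 250 140 400 270; python3 circ2.py 7.7 16.7 1.9 58.45 9.287 22
```

```text
vx 10.5 vy -169.2 z 17.1 theta 2.936 F [ 8.3  0.9 -5.8] w 21.0
[[0, 0, -0.22, -0.0, 0], [0, 0, -0.21, -0.06, 0], [0, 0, -0.19, -0.11, 0], [0, 0, -0.16, -0.15, 0], [0, 0, -0.11, -0.19, 0], [0, 0, -0.06, -0.21, 0], [0, 0, 0.0, -0.22, 0], [0, 0, 0.06, -0.21, 0], [0, 0, 0.1, -0.19, 0], [0, 0, 0.16, -0.16, 0], [0, 0, 0.19, -0.11, 0], [0, 0, 0.21, -0.06, 0], [0, 0, 0.22, 0.0, 0], [0, 0, 0.21, 0.06, 0], [0, 0, 0.19, 0.11, 0], [0, 0, 0.16, 0.15, 0], [0, 0, 0.11, 0.19, 0], [0, 0, 0.06, 0.21, 0], [0, 0, -0.0, 0.22, 0], [0, 0, -0.06, 0.21, 0], [0, 0, -0.11, 0.19, 0], [0, 0, -0.15, 0.16, 0]] end cmd 27.7 25.2 theta 15.047
```

View pics/c21.png

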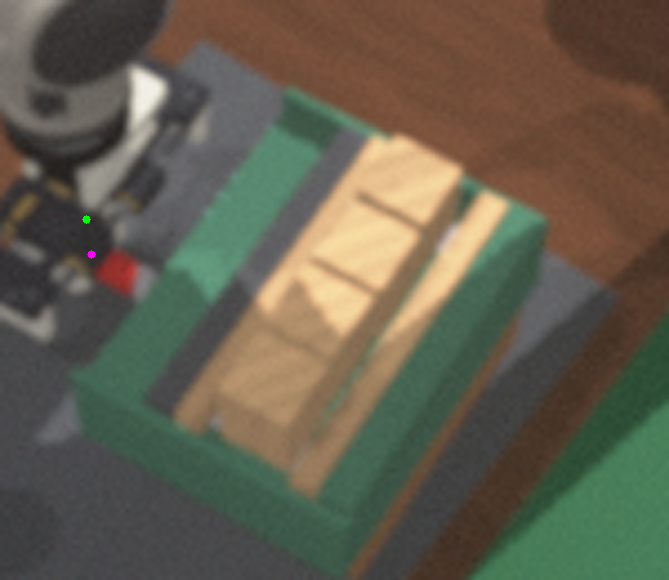

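Emit:
servo_tool(
  series=[
    [0,0,-0.22,0,0],
    [0,0,-0.21,-0.06,0],
    [0,0,-0.19,-0.11,0],
    [0,0,-0.16,-0.15,0],
    [0,0,-0.11,-0.19,0],
    [0,0,-0.06,-0.21,0],
    [0,0,0,-0.22,0],
    [0,0,0.06,-0.21,0],
    [0,0,0.1,-0.19,0],
    [0,0,0.16,-0.16,0],
    [0,0,0.19,-0.11,0],
    [0,0,0.21,-0.06,0],
    [0,0,0.22,0,0],
    [0,0,0.21,0.06,0],
    [0,0,0.19,0.11,0],
    [0,0,0.16,0.15,0],
    [0,0,0.11,0.19,0],
    [0,0,0.06,0.21,0],
  ],
)

```text
time: 64.53
tool_pos: [613.9, -151.2, 65.4]
tcp_rot: [3.141, 0.0, 1.648]
contact_force: [-5.1, -1.6, 4.6]
grip_width: 21.5
```

```bash
python3 st.py; python3 v.py 22 250 140 400 270; python3 circ2.py 48.7 56.2 1.9 58.45 14.0 9 
```

```text
vx 43.7 vy -169.0 z 65.4 theta 1.405 F [-5.1 -1.6  4.6] w 21.5
[[0, 0, -0.1, 0.06, 0], [0, 0, -0.06, 0.21, 0], [0, 0, -0.11, 0.19, 0], [0, 0, -0.15, 0.16, 0], [0, 0, -0.19, 0.11, 0], [0, 0, -0.21, 0.06, 0], [0, 0, -0.22, -0.0, 0], [0, 0, -0.21, -0.06, 0], [0, 0, -0.19, -0.11, 0]] end cmd -23.3 25.2 theta 16.356
```

View pics/c22.png

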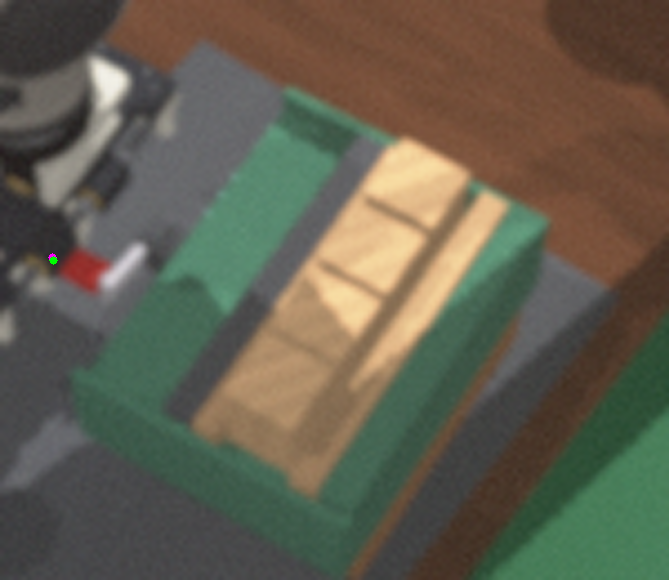

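```bash
python3 circ2.py 43.5 64.2 1.9 58.45 14.0 9 
```

```text
[[0, 0, 0.0, 0.22, 0], [0, 0, -0.05, 0.21, 0], [0, 0, -0.11, 0.19, 0], [0, 0, -0.16, 0.16, 0], [0, 0, -0.19, 0.11, 0], [0, 0, -0.21, 0.06, 0], [0, 0, -0.22, -0.0, 0], [0, 0, -0.21, -0.06, 0], [0, 0, -0.19, -0.11, 0]] end cmd -23.5 25.2 theta 16.356
```

Emit:
servo_tool(
  series=[
    [0,0,0,0.22,0],
    [0,0,-0.05,0.21,0],
    [0,0,-0.11,0.19,0],
    [0,0,-0.16,0.16,0],
    [0,0,-0.19,0.11,0],
  ],
)

```text
time: 65.2
tool_pos: [591.5, -153.1, 20.7]
tcp_rot: [3.134, 0.001, 1.648]
contact_force: [8.5, 0.7, -1.7]
grip_width: 21.1
```

```bash
python3 st.py
```

```text
vx 21.2 vy -169.2 z 20.7 theta 2.668 F [ 8.5  0.7 -1.7] w 21.1
```

Emit:
servo_tool(
  series=[
    [0,0,-0.21,0.06,0],
    [0,0,0,0,0],
  ],
)

```text
time: 65.45
tool_pos: [578.3, -154.1, 16.6]
tcp_rot: [3.14, 0.0, 1.648]
contact_force: [4.0, -1.8, -6.2]
grip_width: 21.2
```

Emit:
servo_tool(
  series=[
    [0,0,-0.11,0,0],
    [0,0,0,0,0],
  ],
)

```text
time: 65.7
tool_pos: [572.8, -154.5, 16.3]
tcp_rot: [3.141, 0.0, 1.648]
contact_force: [4.3, -2.3, -8.0]
grip_width: 21.4
```

Emit:
servo_tool(
  series=[
    [0,0,-0.11,0,0],
    [0,0,0,0,0],
  ],
)

```text
time: 65.95
tool_pos: [569.1, -154.9, 16.5]
tcp_rot: [3.137, 0.001, 1.647]
contact_force: [11.0, -0.2, -11.6]
grip_width: 21.2
```

```bash
python3 st.py; python3 v.py 23 250 140 400 270
```

```text
vx -1.3 vy -169.3 z 16.5 theta -3.067 F [ 11.   -0.2 -11.6] w 21.2
```

View pics/c23.png

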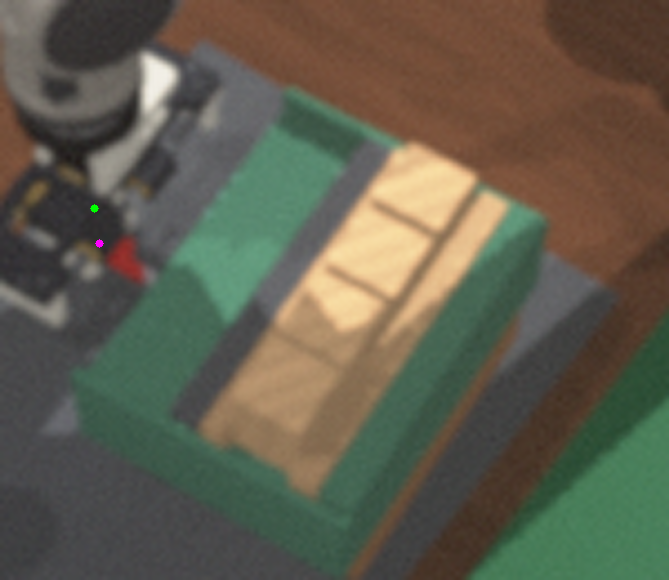

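Emit:
servo_tool(
  series=[
    [0,0,-0.08,-0.02,0],
    [0,0,0,0,0],
  ],
)

```text
time: 66.25
tool_pos: [566.6, -155.2, 17.0]
tcp_rot: [3.134, 0.001, 1.647]
contact_force: [17.2, 0.1, -20.1]
grip_width: 21.2
```

Emit:
servo_tool(
  series=[
    [0,0,-0.08,-0.03,0],
    [0,0,0,0,0],
    [0,0,0,0,0],
  ],
)

```text
time: 66.62
tool_pos: [564.4, -155.4, 18.5]
tcp_rot: [3.131, 0.002, 1.647]
contact_force: [23.3, 0.7, -23.9]
grip_width: 20.6
```

```bash
python3 st.py
```

```text
vx -6.0 vy -169.4 z 18.5 theta -2.946 F [ 23.3   0.7 -23.9] w 20.6
```

Emit:
servo_tool(
  series=[
    [1,0,0,0,0],
    [1,0,0,0,0],
    [1,0,0,0,0],
    [1,0,0,0,0],
    [1,0,0,-0.5,0],
    [1,0,0,-0.8,0],
    [1,0,0,-0.8,0],
    [1,0,0,-0.8,0],
    [1,-0.4,0,-0.8,0],
    [1,-0.6,0,0,0],
    [1,0,0,0,0],
  ],
)

```text
time: 68.0
tool_pos: [562.3, -206.8, 204.2]
tcp_rot: [-3.141, -0.0, 1.646]
contact_force: [0.1, 1.0, -0.2]
grip_width: 91.6
```

```bash
python3 v.py 24 230 140 380 270; python3 v.py 24t 270 130 410 250 top; python3 - <<'E'
from h import *
for c in ('scene','top'):
    for l in ('crank_grip','jaw','block1','isolator_bar','isolator_box'): print(c,l,find(c,l))
E
```

```text
scene crank_grip [(0.57, [574.9, -141.0, 32.2])]
scene jaw [(0.58, [561.8, 15.2, 93.2])]
scene block1 [(0.91, [532.5, 36.5, 99.1]), (0.86, [482.9, 28.3, 100.1]), (0.79, [585.5, 40.8, 95.9]), (0.74, [635.1, 44.1, 92.1]), (0.74, [304.2, 366.1, -0.2]), (0.56, [287.7, 259.0, -0.1])]
scene isolator_bar [(0.54, [649.2, -340.9, 122.0]), (0.34, [561.0, 18.7, -4.4])]
scene isolator_box [(0.71, [608.2, -345.3, -3.8]), (0.27, [453.6, -362.8, 2.8])]
top crank_grip [(0.64, [566.4, -143.7, 28.2])]
top jaw [(0.77, [557.2, 11.9, 94.1])]
top block1 [(0.9, [532.5, 33.1, 93.3]), (0.83, [584.4, 38.1, 96.5]), (0.65, [298.1, 366.6, 2.3]), (0.59, [629.4, 40.9, 94.2]), (0.57, [482.5, 33.8, 97.9])]
top isolator_bar [(0.49, [643.9, -344.2, 126.0])]
top isolator_box [(0.83, [599.3, -349.3, -0.8])]
```

View pics/c24.png

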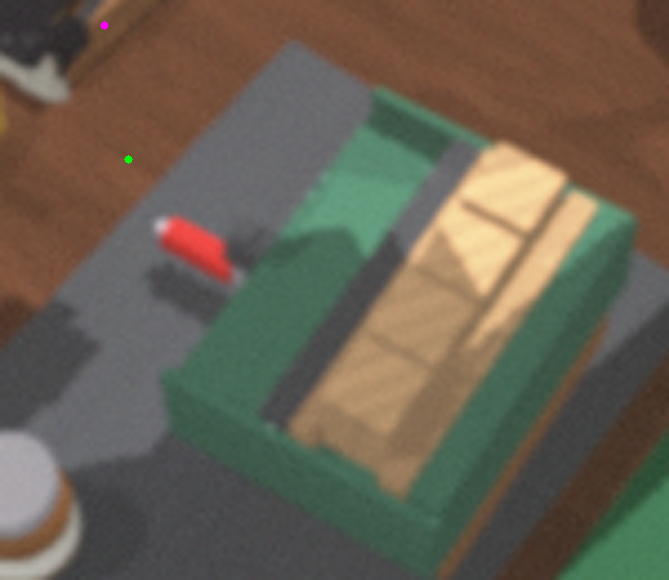

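View pics/c24t.png

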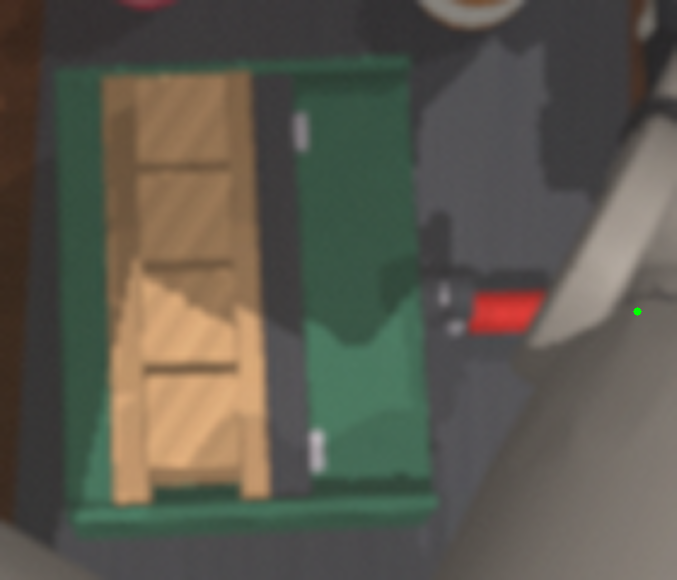

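```bash
python3 - <<'E'
from h import *
o=bot.get_obs();p=o['tool_pos']
plan([(p[0],p[1],p[2],180)])
plan([(676,-340,204,None)],start=[562.3,-206.8,204,180])
E
```

```text
9 [[0.0, 0.0, -0.0, -0.106], [0.0, 0.0, -0.0, -0.106], [0.0, 0.0, -0.0, -0.106], [0.0, 0.0, -0.0, -0.106], [0.0, 0.0, -0.0, -0.106], [0.0, 0.0, -0.0, -0.106], [0.0, 0.0, -0.0, -0.106], [0.0, 0.0, -0.0, -0.106], [0.0, 0.0, -0.0, -0.106]]
4 x [-0.569, -0.666, -0.0, -0.0]
```

Emit:
servo_tool(
  series=[
    [0,0,0,0,-0.106],
    [0,0,0,0,-0.106],
    [0,0,0,0,-0.106],
    [0,0,0,0,-0.106],
    [0,0,0,0,-0.106],
    [0,0,0,0,-0.106],
    [0,0,0,0,-0.106],
    [0,0,0,0,-0.106],
    [0,0,0,0,-0.106],
    [0,-0.46,-0.53,0,0],
    [0,-0.46,-0.53,0,0],
    [0,-0.46,-0.53,0,0],
    [0,-0.46,-0.53,0,0],
    [0,-0.46,-0.53,0,0],
    [0,0,0,0.8,0],
    [0,0,0,0,0],
    [0,0,0,0,0],
  ],
)

```text
time: 70.72
tool_pos: [678.6, -337.1, 165.4]
tcp_rot: [-3.141, 0.001, -3.136]
contact_force: [0.1, 0.7, 0.7]
grip_width: 0.3
```

```bash
python3 v.py 25 150 100 280 210; python3 v.py 25t 420 130 520 230 top
```

```text
(no output)
```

View pics/c25.png

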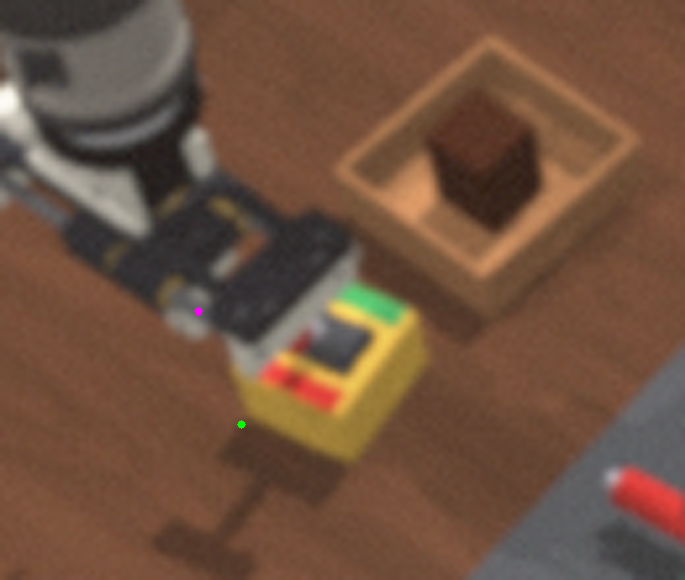

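Emit:
servo_tool(
  series=[
    [0,0,0,0.5,0],
    [0,0,0,0.54,0],
    [0,0,0,0,0],
    [0,0,0,0,0],
  ],
)

```text
time: 71.32
tool_pos: [679.2, -337.6, 114.5]
tcp_rot: [-3.14, 0.003, -3.136]
contact_force: [-0.0, 0.2, -0.4]
grip_width: 0.1
```

Emit:
servo_tool(
  series=[
    [0,0.24,0,0,0],
    [0,0.24,0,0,0],
    [0,0.24,0,0,0],
    [0,0.24,0,0,0],
    [0,0.24,0,0,0],
    [0,0.24,0,0,0],
    [0,0,0,0,0],
    [0,0,0,0,0],
    [0,0,0,-0.6,0],
    [0,-0.2,0,-0.8,0],
    [0,0,0.8,-0.4,0],
    [0,0,0.8,0,0],
    [0,0,0.8,0,0],
    [0,0,0,0,0],
  ],
)

```text
time: 73.08
tool_pos: [616.7, -214.5, 203.0]
tcp_rot: [3.141, 0.001, -3.133]
contact_force: [0.7, -1.3, -0.3]
grip_width: 0.5
```

```bash
python3 v.py 26 150 100 280 210; python3 - <<'E'
from h import *
snap('top','top26')
for c in ('scene','top'):print(find(c,'isolator_bar'))
E
```

```text
[(0.59, [567.5, -352.8, 123.3])]
[(0.61, [562.2, -354.7, 125.6]), (0.42, [530.3, 31.4, 95.1])]
```

View pics/c26.png

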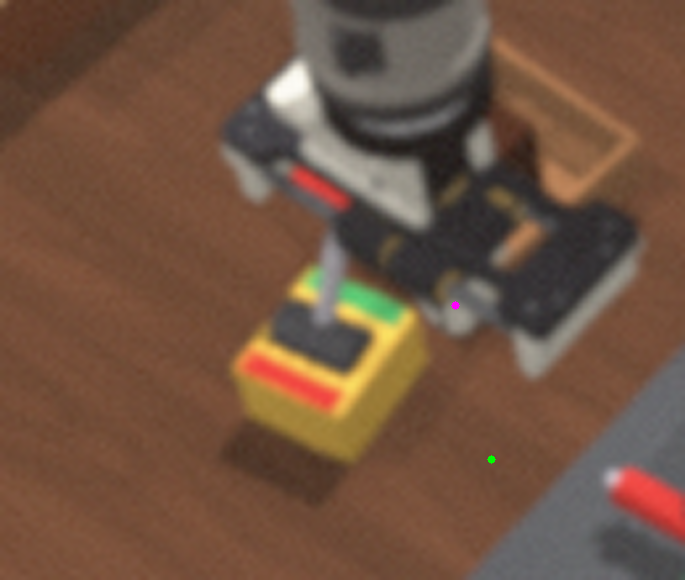

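Emit:
servo_tool(
  series=[
    [0.5,0.7,0,-0.3,0],
    [0.5,0.7,0,-0.3,0],
    [0.5,0.7,0,0,0],
    [0.5,0.7,0,0,0],
    [0.5,0,0,0,0],
    [0.5,0,0,0,0],
  ],
)

```text
time: 74.03
tool_pos: [476.5, -219.3, 232.5]
tcp_rot: [-3.141, 0.001, -3.138]
contact_force: [-0.1, 1.0, 0.4]
grip_width: 45.6
```

```bash
python3 v.py 27 60 80 520 380; python3 - <<'E'
from h import *
print([find('scene',l) for l in('spirit_bottle','varnish_jar','scraper','old_block','crank_grip','isolator_bar','block1')])
E
```

```text
[[(0.73, [778.5, 73.9, -1.6])], [(0.84, [783.8, -119.9, -2.9]), (0.47, [713.7, 282.2, -2.2]), (0.16, [561.2, 18.3, -2.1])], [(0.95, [711.1, 284.1, 0.3]), (0.68, [564.1, 13.4, 92.6])], [(0.93, [453.1, -361.6, -0.6])], [(0.61, [576.9, -140.0, 29.3])], [(0.49, [566.5, -353.0, 122.2])], [(0.96, [638.4, 45.9, 93.3]), (0.91, [486.2, 30.3, 100.2]), (0.89, [303.8, 365.5, 1.2]), (0.79, [586.3, 43.6, 96.6]), (0.65, [535.4, 31.2, 99.8]), (0.55, [288.1, 261.1, -2.0])]]
```

View pics/c27.png

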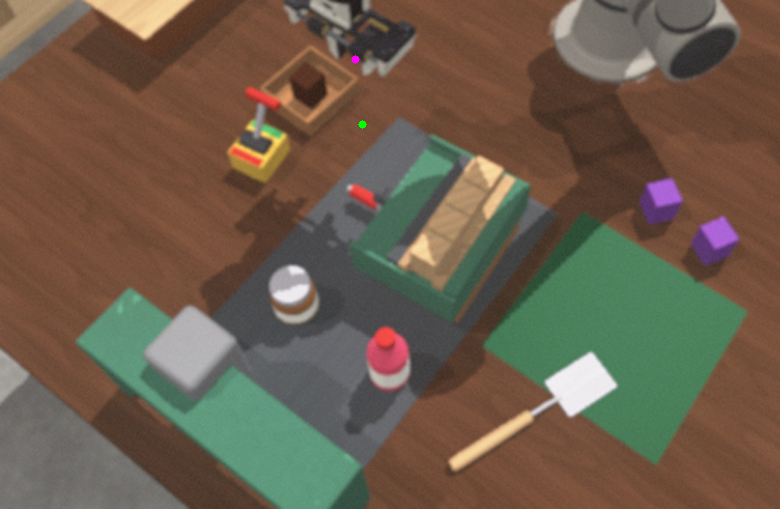

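```bash
python3 -c "
from plant import bot
print(bot.close_job())"
```

```text
the job is handed in; nothing more can be done
None
```

I did the job in the order asked and handed it in at about 74 s, with no step failing.

- **Isolator off:** I pushed the lever over before touching any block. The camera then put the bar at x ≈ 649, on the OFF side.
- **Old block:** It is standing in the wooden tray.
- **Maple blocks:** All four were present and stand on the vise bed in one row along the jaws, about 4 mm apart. One had been knocked aside early in the run, so I found its new position before picking it up.
- **Vise:** I cranked it to about 15.9 rad with about 27 N at the handle before letting go. Afterwards both cameras showed all four blocks upright between the jaw faces.
- **Isolator on:** I switched it back on only after that. The bar read back at x ≈ 562–567, on the green ON side.
- **Left alone:** The bottle, jar and scraper read within about 5 mm of where they started, which is within the cameras' error. I did not touch the purple look-alikes.

**Doubtful readings:** After I let go of the crank, the scene camera put the handle several mm from where I left it. The top camera agreed to within its own error. I put this down to the scene camera reading about 4 mm too far from the robot, and did not grip the crank again to confirm the tightness.

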